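# Set and lock the grinder's work rest

### The job

The bench grinder's work rest has been pulled back from the wheel. Slide the rest plate by its red knob all the way in to its stop, then take the orange T-handled hex key from its wooden block, seat it fully home in the hexagon socket of the cap screw beside the rest, and only then turn it clockwise until the screw stops. Leave the key standing fully down in the tightened screw, with the rest still against its stop, and leave everything else on the bench where it is.

Things in the scene. Friction and masses are not known exactly. Their poses are not given: they have to be found in the camera images.
- rest (a joint): Slide of the steel work-rest plate (72 x 150 x 12 mm) on the grey cast base, in m: 0 fully pulled out, 0.060 home against its stop, with the plate's edge 4 mm short of the wheel (the stop, not the wheel, halts it). It moves along the -y axis of point rest_knob as the value grows, needs about 3 N of push and stays where it is left.
- rest_knob (a point): Centre of the gripping part of the upright red knob on the plate's outer end: 26 mm diameter, from 14 mm below to 14 mm above this point; the plate's top lies 26 mm below it and 89 mm above the bench. Its axes are those of the grinder: x across the plate (the screw lies to +x), -y along the slide towards the wheel, z up.
- screw (a joint): Turn of the cap screw about its upright axis, in rad, growing clockwise seen from above; it stops hard at 1.6 (tight). It takes about 0.12 N m to turn and stays where it is left.
- socket_mouth (a point): Centre of the open top of the hexagon socket in the dark steel cap screw's head (head 36 mm diameter, top 100 mm above the bench). z up; x and y turn with the screw. Socket 20.4 mm across flats, 20 mm deep to its flat floor, 3 mm 45-degree lead-in at the mouth; its flats face +x, -x and every 60 degrees from there.
- screw_mark (a point): Small yellow mark on the top of the screw head, 16 mm from the screw's axis along the +x of point socket_mouth (beside the middle of a flat). When the screw is tight it points at the yellow bar painted on the base.
- key_grip (a point): Centre of the key's orange handle bar: 100 mm long (x), 18 mm wide (y), 22 mm high (z). The steel hexagon shank (19 mm across flats, 110 mm long) runs down from its middle; the tip end is 121 mm below this point. Shank flats face +x, -x and every 60 degrees. Key about 0.35 kg; it starts upright and loose in its block.
- key_tip (a point): Centre of the key's lower end face, same axes as key_grip (2 mm taper at the tip). The key enters where its x axis matches that of socket_mouth to within a multiple of 60 degrees, with about 8 degrees of play either way. Fully home, this point lies 20 mm below socket_mouth.
- key_block: Wooden block 90 x 80 x 50 mm fixed to the bench, origin at the centre of its underside, with a round upright hole in the middle, 24.5 mm diameter and 40 mm deep, in which the key stands.
- jar: Bystander: glass jar with green lid, 72 mm diameter, 85 mm high, origin at its underside.
- cup: Bystander: white plastic cup, 72 mm diameter, 85 mm high, origin at its underside.
- pot: Bystander: clear plastic tub, 84 mm diameter, 65 mm high, origin at its underside.
- spanner: Bystander: steel spanner 180 mm long, lying flat.
- driver: Bystander: screwdriver 200 mm long, lying flat.
- bar_stock: Bystander: aluminium bar 160 x 25 x 25 mm, lying.
- spool: Bystander: brass turned piece, 56 mm diameter, 60 mm high, origin at its underside.
- grinder: Green bench grinder and the rest's grey base (140 x 160 x 75 mm), all fixed to the bench; origin under the base, at bench height, axes as for rest_knob. The screw's axis is at x +45, y -20 mm. The near wheel (150 mm diameter, centre at x -30, y -158, height 115 mm) and guard reach 200 mm above the bench; the motor lies beyond the screw (-y), to 175 mm high.
Not all that is in view belongs to the job. There is more than one size of the part that bears key_grip; the job needs the middle-sized.

How it is judged:
By the outcome, as a careful person would: the job done as asked, in the order asked, and still so for the second after the job is handed in, with the robot touching nothing.
It also fails if it takes over 61 s, if anything falls off the work surface, if the arm or the gripper's body presses on something with over 40 N, if the wrist force passes 120 N, or if a joint passes its speed limit or range.

### The arm

A 6-joint arm with a two-finger parallel gripper is mounted at the origin on the work surface. World frame = base frame: x ahead of the robot, y to its left, z up, the work surface at z = 0. Lengths are in m, angles in rad, forces in N, time in s.
With the tool pointing down it reaches from about 0.3 to 0.875 m from the base axis. Payload 6.4 kg.
Tool frame: the origin (TCP) lies midway between the tips of the shut fingers; the grasp point (between the pads) lies 19 mm behind it; y points along the fingers, x is the direction in which the jaws open and shut, and the axes are right-handed (so a half turn about y gives the same grasp; the last joint's range is limited). The gripper opens to 88 mm and grips with 3 to 60 N. Pads are 18 mm wide; open, the fingers measure 123 mm over their backs; the gripper's body (75 mm by 187 mm) begins 45 mm behind the grasp point.
Start: joints at [-0.206, 0.181, 1.607, -0, 1.354, -0.206], TCP at [0.575, 0, 0.239] pointing down, gripper open.
Joint ranges: [-2.99, 2.99], [-0.89, 2.07], [0.3, 2.58], [-1.14, 4.28], [0, 2.63], [-3.12, 3.12]. Speed limits (rad/s): [2.57, 2.57, 3.01, 3.14, 3.14, 3.14].

### API

Orientations are given as a rotation vector (axis times angle).
In Python, from station import manip gives the robot as it stands.
- The arm moves only by the tool apply_moves, never from a script. Its arguments are lists of equal length, an entry for each row: "xyz": the shift along the tool's x, y, z in m, a list of three; "spin": the turn about the tool's y in rad. A call has 1 to 20 rows; each row shifts and turns the commanded pose from where the row before left it, along the tool's axes as they then stand; what a row does not reach is not made up. A row lasts 1/10 s, in which the tool goes at most 50 mm and 8.59 degrees, less where a joint would pass 70% of its speed; a pose out of reach is approached as far as the arm can. A call with a gripper value outside its range is refused whole. "gripper" is the opening, from -1 (shut) to 1 (fully open), so that 0 is half open, set as the call begins (left out, the last holds). The fingers move at their own pace and stop on an object; the grip force is fixed at half the most. Time passes only in rows, so rows that do not move let the fingers close. It gives the time, the measured TCP pose, the force and the opening at its end, in the units of the state.
- manip.state(): the state, without advancing time (a new reading comes with each control period).
- manip.snapshot(name): name is "scene" or "side" or "wrist"; returns (picture, depth): 480x640x3 uint8, red, green, blue; 480x640 float32, m along the optical axis (not along the pixel's ray), 0 where there is no reading.
- manip.camera_params(name): a dict with "camera_matrix" (3x3 intrinsics, pixels), "cam_to_world" (4x4, takes a point from camera to world coordinates). Camera axes: x right, y down, z forward; pixel columns grow to the right and rows downward; lengths in m; the calibration is good to about 2 mm. A picture is of the moment at which its call begins: read the wrist's pose just before it. camera_params takes no time and is no camera call; for the wrist camera it gives the pose at the moment of the call.
- manip.job_done(): hands the job in, once; it reports no verdict.
The state is a dict: "time_s": time; "joint_positions": joint angles; "joint_velocities": joint speeds; "tau": joint torques, N m; "tcp_pos": TCP position; "ee_rot": TCP orientation; "force": force on the tool from outside, world axes, zero at the start; "wrist_torque": the same for the moment, N m; "grip_width": finger opening in m.
Only numpy, scipy, OpenCV 4.12 (cv2) and the standard library are available. Lean on these libraries where they do the work, as an engineer would, in place of code of your own. Each camera call takes 0.05 s, during which the arm holds its last target.

## Working session

There is one attempt and no reset: what is moved stays moved. The work goes in short steps, Python scripts to look and compute and a tool call to move; the robot and the scene stay as the last step left them, time stands still between calls to the robot, and variables do not carry over. Pictures are saved under pics/ and viewed, and the job is handed in when it is done.

Besides the shell and the picture viewer there is one more tool, called after "Emit:" in YAML: its name, and indented under it one key for each argument. apply_moves: Moves the arm, as the interface text tells. Its arguments: {"type":"object","properties":{"xyz":{"type":"array","items":{"type":"array","items":{"type":"number"}}},"spin":{"type":"array","items":{"type":"number"}},"gripper":{"type":"number"}},"required":["xyz","spin"]}

```bash
ls; mkdir -p pics; cat > h.py <<'E'
import numpy as np,cv2
from station import manip
from scipy.spatial.transform import Rotation as R
def snap(name,fn):
    P=manip.camera_params(name); im,d=manip.snapshot(name)
    cv2.imwrite(f'pics/{fn}.png',im[:,:,::-1]); np.savez(f'pics/{fn}.npz',im=im,d=d,K=P['camera_matrix'],T=P['cam_to_world'])
    return im,d,np.array(P['camera_matrix']),np.array(P['cam_to_world'])
def load(fn):
    z=np.load(f'pics/{fn}.npz'); return z['im'],z['d'],z['K'],z['T']
def ray(K,T,u,v):
    d=T[:3,:3]@np.linalg.solve(K,[u,v,1.]); return T[:3,3],d
def onz(K,T,u,v,z):
    o,d=ray(K,T,u,v); return o+d*(z-o[2])/d[2]
def pt(d,K,T,u,v):
    o,r=ray(K,T,u,v); return o+r*d[int(v),int(u)]
def proj(K,T,p):
    q=K@(T[:3,:3].T@(np.array(p)-T[:3,3])); return q[:2]/q[2]
E
python3 - <<'E'
from h import *
for n in ['scene','side','wrist']:
    im,d,K,T=snap(n,n+'0'); print(n,K.round(1).tolist(),T.round(3).tolist())
print(manip.state())
E
```

```text
pics
scene [[517.0, 0.0, 321.2], [0.0, 517.0, 236.2], [0.0, 0.0, 1.0]] [[0.83, 0.448, -0.331, 0.95], [0.557, -0.674, 0.485, -0.588], [-0.006, -0.587, -0.809, 1.118], [0.0, 0.0, 0.0, 1.0]]
side [[454.4, 0.0, 316.3], [0.0, 454.4, 248.2], [0.0, 0.0, 1.0]] [[-0.997, -0.049, 0.054, 0.496], [-0.073, 0.711, -0.699, 0.743], [-0.004, -0.701, -0.713, 0.802], [0.0, 0.0, 0.0, 1.0]]
wrist [[421.8, 0.0, 323.1], [0.0, 421.8, 246.3], [0.0, 0.0, 1.0]] [[1.0, -0.0, -0.001, 0.574], [-0.0, -0.959, -0.284, 0.073], [-0.001, 0.284, -0.959, 0.384], [0.0, 0.0, 0.0, 1.0]]
{'time_s': 0.15, 'joint_positions': array([-2.06306909e-01,  1.81367886e-01,  1.60774038e+00,  5.60465948e-06,
        1.35380281e+00, -2.06294905e-01]), 'joint_velocities': array([ 5.90586937e-04, -2.43842330e-03, -7.56372989e-04,  6.07047812e-04,
        6.67778171e-04, -7.02714423e-05]), 'tau': array([ 2.17843895e-03, -4.34232402e+01, -3.42173409e+01,  7.02767819e-02,
        3.56537139e-02, -6.69761539e-05]), 'tcp_pos': array([5.74605125e-01, 9.79152587e-05, 2.38036842e-01]), 'ee_rot': array([-1.57052066e+00,  1.02299644e-03,  1.00223965e-03]), 'force': array([-0.5470677 ,  0.25832776, -0.00343294]), 'wrist_torque': array([-0.02102577, -0.0009097 , -0.01187747]), 'grip_width': 0.088185701480666}
```

View pics/scene0.png

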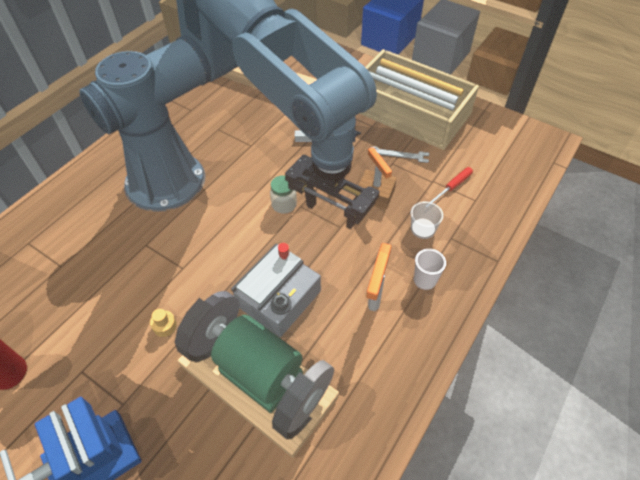

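View pics/side0.png

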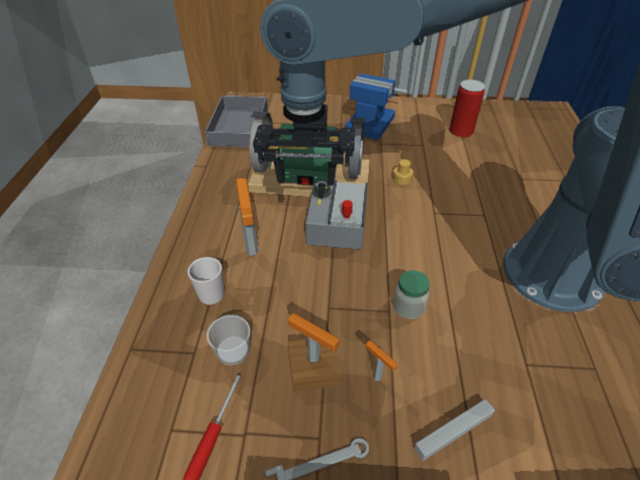

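View pics/wrist0.png

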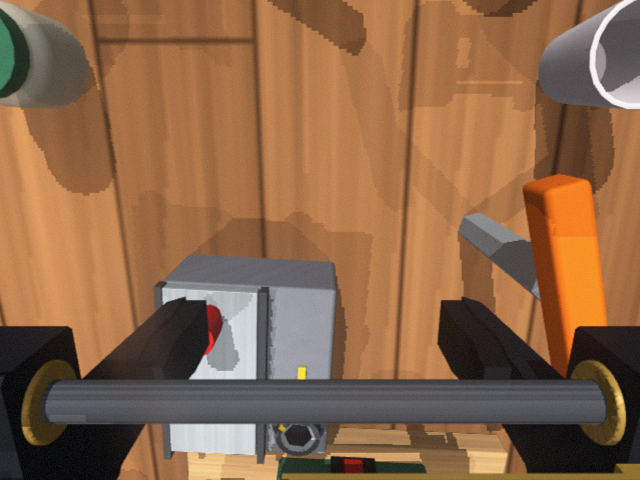

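Candidates for the key (side view): the key standing in the wooden block (313,335), a larger one on the bench (246,210) and a smaller one (380,355). The description says the middle-sized one in its block, so (313,335). I'll measure all three and check with a crop.

```bash
python3 - <<'E'
from h import *
im,d,K,T=load('side0')
hsv=cv2.cvtColor(im,cv2.COLOR_RGB2HSV)
m=cv2.inRange(hsv,(8,190,120),(16,255,255))
n,l,s,c=cv2.connectedComponentsWithStats(m)
def cloud(mask,d,K,T):
    v,u=np.nonzero(mask&(d>0)); 
    D=np.linalg.solve(K,np.stack([u,v,np.ones_like(u)]).astype(float))*d[v,u]
    return (T[:3,:3]@D).T+T[:3,3]
for i in range(1,n):
    if s[i,4]<100: continue
    p=cloud(l==i,d,K,T); zt=np.percentile(p[:,2],95); t=p[p[:,2]>zt-0.004]
    r=cv2.minAreaRect((t[:,:2]*1000).astype(np.float32)); print(s[i],'ztop',zt.round(4),r)
hs=[('knob',cv2.inRange(hsv,(0,200,120),(4,255,255)))]
for nm,m in hs:
    n,l,s,c=cv2.connectedComponentsWithStats(m)
    for i in range(1,n):
        if s[i,4]>30:
            p=cloud(l==i,d,K,T); print(nm,s[i],p.mean(0).round(4),p.max(0).round(4),p.min(0).round(4))
a=im[270:400,270:420]; b=im[170:260,220:390]
cv2.imwrite('pics/cropA.png',cv2.resize(a,None,fx=5,fy=4.5,interpolation=2)[:,:,::-1][:600,:800])
cv2.imwrite('pics/cropB.png',cv2.resize(b,None,fx=4.5,fy=4.5,interpolation=2)[:,:,::-1])
i2,d2,K2,T2=load('scene0')
cv2.imwrite('pics/cropC.png',cv2.resize(i2[130:330,220:460],None,fx=3,fy=3,interpolation=2)[:,:,::-1])
E
```

```text
[236 178  18  47 466] ztop 0.1778 ((712.5860595703125, -17.831947326660156), (22.163515090942383, 136.3978729248047), 16.878650665283203)
[288 313  51  38 709] ztop 0.1428 ((537.5083618164062, 290.7175598144531), (18.824966430664062, 99.10151672363281), 59.675724029541016)
[366 341  31  30 302] ztop 0.091 ((413.9894714355469, 300.7517395019531), (12.481734275817871, 66.78276824951172), 47.18672561645508)
knob [459  90  25  46 308] [ 0.1146 -0.582   0.0879] [ 0.1505 -0.5725  0.1547] [ 0.0898 -0.607   0.0031]
knob [343 201   9  15 104] [ 0.487  -0.06    0.1211] [ 0.4963 -0.052   0.1314] [ 0.4778 -0.0776  0.1022]
knob [184 423  37  57 803] [0.7099 0.4683 0.0226] [0.7313 0.5122 0.0286] [0.6914 0.417  0.0136]
```

View pics/cropA.png

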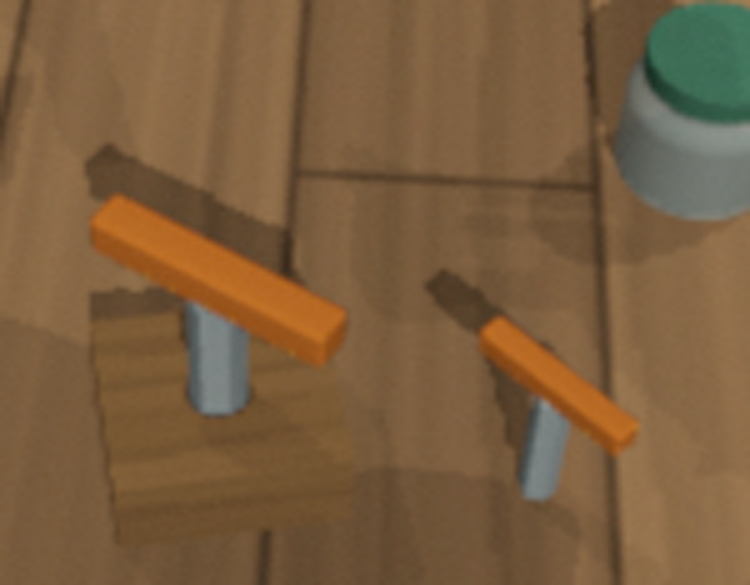

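View pics/cropB.png

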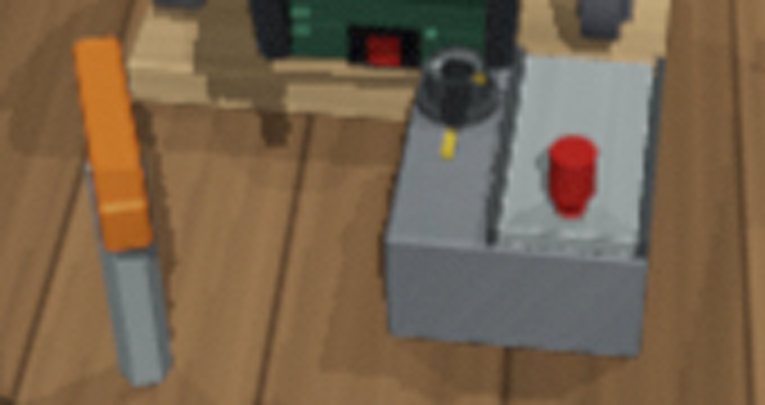

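View pics/cropC.png

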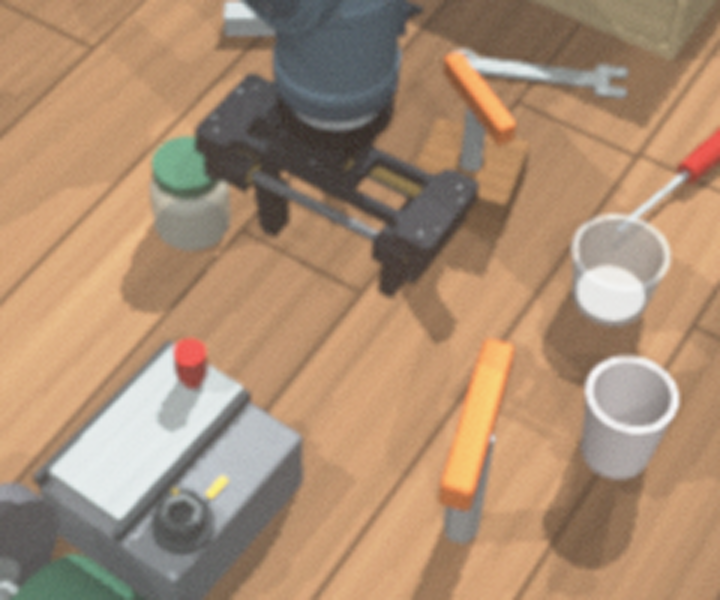

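Middle key confirmed: the key in the block at (313,335) has a 99 mm handle, against 136 and 67 mm for the others. Next I'll locate the grinder's frame, the screw and its mark.

```bash
python3 - <<'E'
from h import *
for nm in ['side0','scene0','wrist0']:
    im,d,K,T=load(nm)
    v,u=np.mgrid[0:480,0:640]; D=np.einsum('ij,jhw->ihw',np.linalg.inv(K),np.stack([u,v,np.ones_like(u)]).astype(float))*d
    P=np.einsum('ij,jhw->hwi',T[:3,:3],D)+T[:3,3]
    box=(P[...,0]>.42)&(P[...,0]<.64)&(P[...,1]>-.26)&(P[...,1]<-.02)&(d>0)
    for lab,a,b in [('plate',.085,.093),('base',.071,.079),('head',.097,.104)]:
        m=(box&(P[...,2]>a)&(P[...,2]<b)).astype(np.uint8)
        n,l,s,c=cv2.connectedComponentsWithStats(m)
        for i in range(1,n):
            if s[i,4]>60:
                q=P[l==i]; print(nm,lab,s[i,4],s[i,:2],q[:,2].mean().round(4),[np.round(x,1) for x in cv2.minAreaRect((q[:,:2]*1000).astype(np.float32))])
    hsv=cv2.cvtColor(im,cv2.COLOR_RGB2HSV); m=cv2.inRange(hsv,(22,150,100),(32,255,255))*box.astype(np.uint8)
    n,l,s,c=cv2.connectedComponentsWithStats(m)
    for i in range(1,n):
        if s[i,4]>2:
            w=onz(K,T,*c[i],.1); w2=onz(K,T,*c[i],.0755); print(nm,'yellow',s[i],c[i].round(1),P[l==i].mean(0).round(4),'@.1',w.round(4),'@.0755',w2.round(4))
    m=cv2.inRange(hsv,(0,180,100),(4,255,255))*box.astype(np.uint8)
    q=P[m>0]; print(nm,'knob',q.mean(0).round(4),len(q), 'top' ,q[q[:,2]>.127].mean(0).round(4))
E
```

```text
side0 plate 1187 [328 180] 0.0881 [array([ 483.4, -125.2]), array([162.2,  85.8]), np.float64(86.8)]
side0 base 732 [306 185] 0.0745 [array([537.7, -98.1]), array([116.5, 174.9]), np.float64(26.5)]
side0 head 67 [291 162] 0.1003 [array([ 591.4, -254.3]), array([ 8.7, 96.4]), np.float64(88.9)]
side0 head 68 [315 180] 0.0991 [array([ 553. , -170.7]), array([32.4, 38.9]), np.float64(11.8)]
side0 yellow [318 199   3   6   9] [319.2 201.4] [ 0.5556 -0.1321  0.0766] @.1 [ 0.5537 -0.1039  0.1   ] @.0755 [ 0.5557 -0.1334  0.0755]
side0 knob [ 0.4979 -0.0775  0.1122] 145 top [ 0.4872 -0.0655  0.1286]
scene0 plate 1800 [232 244] 0.0887 [array([ 486.1, -129.7]), array([159.5,  89.5]), np.float64(87.4)]
scene0 base 1254 [232 264] 0.0749 [array([ 514.3, -132.9]), array([161.7, 139.7]), np.float64(86.2)]
scene0 head 114 [273 293] 0.0998 [array([ 555.5, -174.8]), array([35. , 36.8]), np.float64(72.0)]
scene0 knob [nan nan nan] 0 top [nan nan nan]
wrist0 plate 5716 [154 286] 0.0883 [array([486.3, -87.9]), array([79.2, 86.5]), np.float64(86.9)]
wrist0 plate 3073 [162 424] 0.0883 [array([ 480.5, -188.
[... 256 characters left out ...]
8 [265 424] 0.0747 [array([ 530.3, -195.4]), array([15.7, 30.5]), np.float64(0.0)]
wrist0 base 172 [311 425] 0.0741 [array([ 574.6, -200.1]), array([33.5, 10. ]), np.float64(64.2)]
wrist0 head 749 [276 424] 0.0993 [array([ 553.6, -175.1]), array([32. , 35.7]), np.float64(89.5)]
wrist0 yellow [298 366   8  14  94] [301.4 372.6] [ 0.5559 -0.1275  0.0772] @.1 [ 0.5573 -0.1126  0.1   ] @.0755 [ 0.5558 -0.1287  0.0755]
wrist0 yellow [278 424   8   7  33] [281.4 427.3] [ 0.5405 -0.1626  0.1003] @.1 [ 0.5405 -0.1629  0.1   ] @.0755 [ 0.5376 -0.1832  0.0755]
wrist0 knob [ 0.5251 -0.1159  0.0942] 301 top [ 0.4977 -0.07    0.1287]<stdin>:19: RuntimeWarning: Mean of empty slice.
  ret = um.true_divide(
```

Emit:
apply_moves:
  xyz:
    - [-0.008, -0.01, -0.02]
    - [-0.008, -0.01, -0.025]
    - [-0.008, -0.01, -0.025]
    - [-0.008, -0.01, -0.02]
    - [-0.005, 0, -0.01]
    - [0, 0, 0]
    - [0, 0, 0]
  spin: [0, 0, 0, 0, 0, 0, 0]

```text
time_s: 0.85
tcp_pos: [0.5378, -0.0994, 0.2779]
ee_rot: [-1.57, 0.001, 0.0]
force: [0.1, -0.0, 0.1]
grip_width: 0.0882
```

```bash
python3 - <<'E'
from h import *
im,d,K,T=snap('wrist','wrist1'); print(T.round(4).tolist(), manip.state()['tcp_pos'])
E
```

```text
[[1.0, -0.0005, -0.0007, 0.5376], [-0.0007, -0.959, -0.2834, -0.0269], [-0.0006, 0.2834, -0.959, 0.4236], [0.0, 0.0, 0.0, 1.0]] [ 0.53788855 -0.09912411  0.27789297]
```

View pics/wrist1.png

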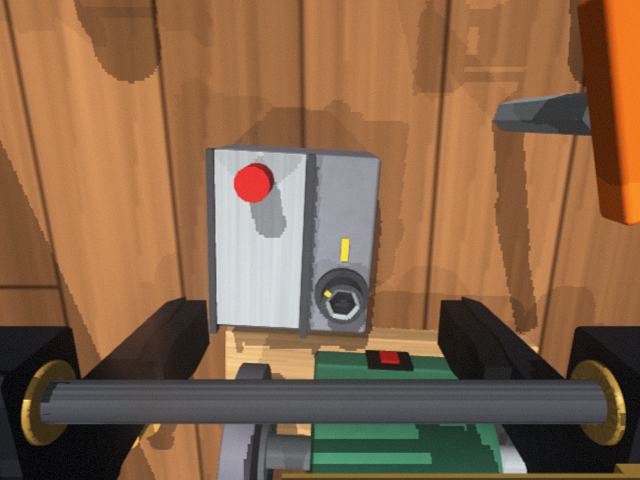

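```bash
python3 - <<'E'
from h import *
im,d,K,T=load('wrist1')
cv2.imwrite('pics/w1crop.png',cv2.resize(im[225:345,290:400],None,fx=5,fy=5,interpolation=0)[:,:,::-1])
v,u=np.mgrid[0:480,0:640]; D=np.einsum('ij,jhw->ihw',np.linalg.inv(K),np.stack([u,v,np.ones_like(u)]).astype(float))*d
P=np.einsum('ij,jhw->hwi',T[:3,:3],D)+T[:3,3]
box=(P[...,0]>.42)&(P[...,0]<.64)&(P[...,1]>-.26)&(P[...,1]<-.02)
for lab,a,b in [('plate',.085,.093),('base',.071,.079),('head',.097,.104),('knobtop',.126,.135),('floor',.075,.09)]:
    m=(box&(P[...,2]>a)&(P[...,2]<b)).astype(np.uint8)
    n,l,s,c=cv2.connectedComponentsWithStats(m)
    for i in range(1,n):
        if s[i,4]>60:
            q=P[l==i]; cc,r=cv2.minEnclosingCircle((q[:,:2]*1000).astype(np.float32))
            print(lab,s[i],q[:,2].mean().round(4),[np.round(x,1) for x in cv2.minAreaRect((q[:,:2]*1000).astype(np.float32))],np.round(cc,1),round(r,1))
hsv=cv2.cvtColor(im,cv2.COLOR_RGB2HSV); m=cv2.inRange(hsv,(22,150,100),(32,255,255))*box.astype(np.uint8)
n,l,s,c=cv2.connectedComponentsWithStats(m)
for i in range(1,n):
    if s[i,4]>2: print('yellow',s[i],c[i].round(1),onz(K,T,*c[i],.1).round(4),onz(K,T,*c[i],.0755).round(4))
E
```

```text
plate [  206   149   101   185 15381] 0.0885 [array([ 480.4, -129.1]), array([160.8,  79.3]), np.float64(86.8)] [ 479.9 -129.2] 89.2
plate [ 300  155   16  184 1312] 0.0867 [array([ 523.9, -131.5]), array([159.8,   6. ]), np.float64(86.8)] [ 526.6 -131.6] 79.9
plate [322 278  40  18 124] 0.0889 [array([ 552.6, -161. ]), array([33.7, 12.5]), np.float64(4.8)] [ 553.1 -167.2] 16.8
plate [330 300  26  14 100] 0.0893 [array([ 553.6, -179.7]), array([ 9.5, 21.5]), np.float64(86.1)] [ 553.9 -175. ] 10.7
plate [241 363  27  17  72] 0.0894 [array([ 477.9, -239. ]), array([12.6, 27.4]), np.float64(57.6)] [ 474.9 -243.8] 13.7
base [ 307  154   74  179 8550] 0.0747 [array([ 553.7, -132.7]), array([160. ,  56.4]), np.float64(87.9)] [ 551.3 -132.4] 83.8
base [219 324  71   5 115] 0.0741 [array([ 474.2, -206.8]), array([ 3.6, 63.6]), np.float64(87.0)] [ 474.2 -206.5] 31.8
head [322 283  43  42 892] 0.0993 [array([ 553.9, -173.3]), array([36.6, 35. ]), np.float64(89.9)] [ 553.5 -173.2] 18.4
head [239 367  28   7 100] 0.1007 [array([ 476. , -234.1]), array([ 6.1, 24. ]), np.float64(74.1)] [ 475.2 -23
[... 945 characters left out ...]
4(6.5)] [ 549.5 -147.9] 47.6
floor [322 216  20  18  82] 0.0755 [array([ 543.5, -109.4]), array([18.2, 11.4]), np.float64(63.9)] [ 544.8 -110.1] 9.7
floor [323 239  16  18  75] 0.0755 [array([ 543.4, -130. ]), array([10.4, 14.6]), np.float64(36.7)] [ 543.1 -130.8] 7.8
floor [330 292  25  20 363] 0.0821 [array([ 553.5, -177. ]), array([14.5, 21. ]), np.float64(82.4)] [ 553.7 -175.6] 10.5
floor [242 363  27  17  82] 0.0857 [array([ 479.4, -242. ]), array([13.9, 29.5]), np.float64(48.5)] [ 474.8 -247.2] 14.7
yellow [341 238   8  23 156] [344.4 249.1] [ 0.5544 -0.1249  0.1   ] [ 0.5557 -0.1323  0.0755]
yellow [324 290   7   7  32] [326.9 293. ] [ 0.5405 -0.1628  0.1   ] [ 0.5407 -0.1731  0.0755]
```

View pics/w1crop.png

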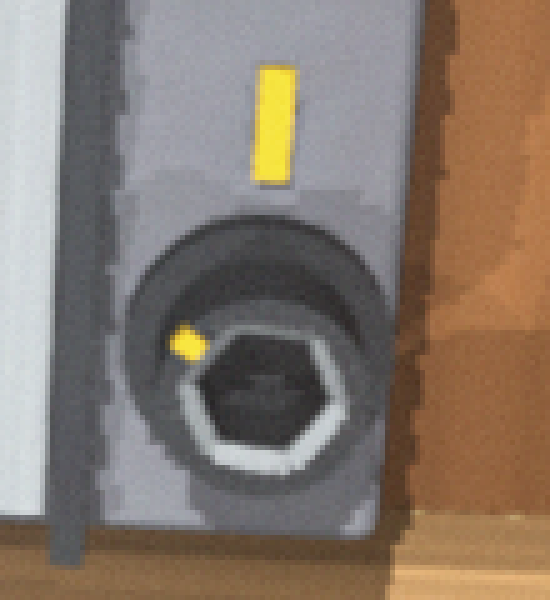

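The head centre is at about (341,300), the mark at (327,293) and the bar at (344,249). In world terms, the screw is at (0.554,-0.173), the mark points to 142° and the bar to 87°, so about 55° clockwise remains. The knob is at (0.4877,-0.0689) and the grinder yaw is -3.1°. Moving to the knob.

Emit:
apply_moves:
  xyz:
    - [0, 0, 0]
    - [-0.013, 0, 0.007]
    - [-0.013, 0, 0.007]
    - [-0.013, 0, 0.007]
    - [-0.0128, 0.01, 0.0064]
    - [0, 0.03, 0]
    - [0, 0.035, 0]
    - [0, 0.035, 0]
    - [0, 0.033, 0]
    - [0, 0.02, 0]
    - [0, 0.01, 0]
    - [0, 0.005, 0]
    - [0, 0, 0]
    - [0, 0, 0]
  spin: [0.054, 0, 0, 0, 0, 0, 0, 0, 0, 0, 0, 0, 0, 0]

```text
time_s: 2.3
tcp_pos: [0.4886, -0.07, 0.1017]
ee_rot: [-1.571, 0.041, -0.044]
force: [0.3, -0.4, -0.7]
grip_width: 0.0879
```

Emit:
apply_moves:
  xyz:
    - [0, 0, 0]
    - [0, 0, 0]
    - [0, 0, 0]
    - [0, 0, 0]
    - [0, 0, 0]
    - [0, 0, 0]
    - [0, 0, 0]
  spin: [0, 0, 0, 0, 0, 0, 0]
  gripper: -1

```text
time_s: 3.0
tcp_pos: [0.4877, -0.0698, 0.1007]
ee_rot: [-1.57, 0.043, -0.042]
force: [0.2, -0.7, 0.6]
grip_width: 0.0345
```

Emit:
apply_moves:
  xyz:
    - [0, 0, 0]
    - [0, 0, 0]
    - [0, 0, 0]
    - [0, 0, 0]
  spin: [0, 0, 0, 0]

```text
time_s: 3.4
tcp_pos: [0.4873, -0.0698, 0.1006]
ee_rot: [-1.57, 0.043, -0.041]
force: [-4.0, -0.2, 2.3]
grip_width: 0.0248
```

Emit:
apply_moves:
  xyz:
    - [0, 0, -0.002]
    - [0, 0, -0.004]
    - [0, 0, -0.006]
    - [0, 0, -0.006]
    - [0, 0, -0.006]
    - [0, 0, -0.004]
    - [0, 0, -0.002]
    - [0, 0, 0]
    - [0, 0, 0]
  spin: [0, 0, 0, 0, 0, 0, 0, 0, 0]

```text
time_s: 4.3
tcp_pos: [0.4856, -0.0998, 0.1006]
ee_rot: [-1.57, 0.043, -0.041]
force: [-5.2, 0.8, 4.0]
grip_width: 0.025
```

Emit:
apply_moves:
  xyz:
    - [0, 0, -0.004]
    - [0, 0, -0.006]
    - [0, 0, -0.006]
    - [0, 0, -0.004]
    - [0, 0, -0.003]
    - [0, 0, -0.003]
    - [0, 0, 0]
    - [0, 0, 0]
  spin: [0, 0, 0, 0, 0, 0, 0, 0]

```text
time_s: 5.1
tcp_pos: [0.4851, -0.1257, 0.1006]
ee_rot: [-1.571, 0.041, -0.042]
force: [0.3, -0.2, -0.0]
grip_width: 0.0011
```

```bash
python3 - <<'E'
from h import *
im,d,K,T=snap('side','side1'); cv2.imwrite('pics/s1c.png',cv2.resize(im[150:270,260:400],None,fx=5,fy=5,interpolation=2)[:,:,::-1])
im,d,K,T=snap('wrist','wrist2')
E
```

```text
(no output)
```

View pics/s1c.png

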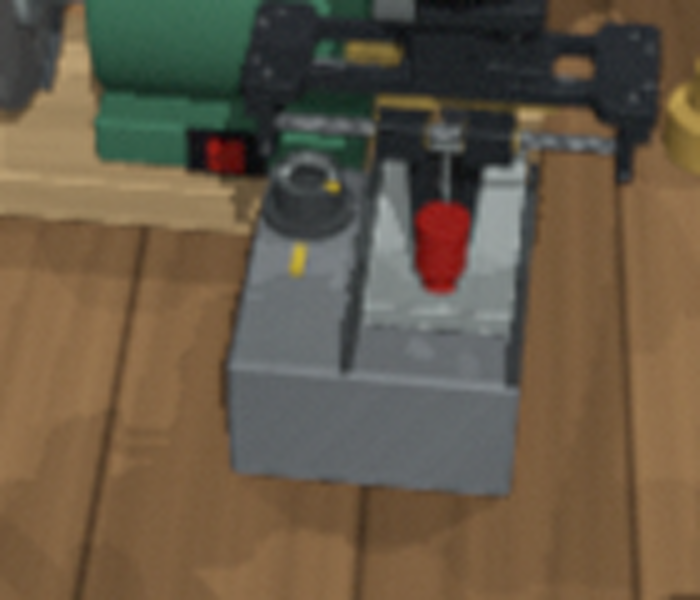

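View pics/wrist2.png

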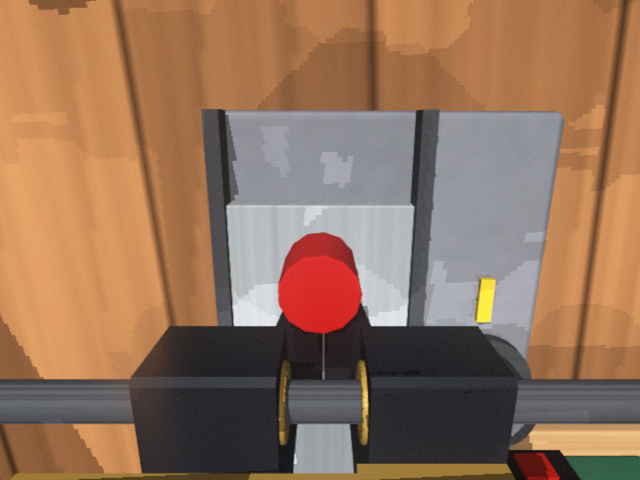

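```bash
python3 - <<'E'
from h import *
for nm in ['wrist2','side1']:
    im,d,K,T=load(nm)
    v,u=np.mgrid[0:480,0:640]; D=np.einsum('ij,jhw->ihw',np.linalg.inv(K),np.stack([u,v,np.ones_like(u)]).astype(float))*d
    P=np.einsum('ij,jhw->hwi',T[:3,:3],D)+T[:3,3]
    hsv=cv2.cvtColor(im,cv2.COLOR_RGB2HSV); m=(cv2.inRange(hsv,(0,180,80),(5,255,255))>0)&(d>0)&(P[...,2]>.1)&(P[...,1]>-.2)&(abs(P[...,0]-.485)<.03)
    q=P[m]; t=q[q[:,2]>.126]; print(nm,len(q),len(t),t.mean(0).round(4),t.min(0).round(4),t.max(0).round(4), np.round(cv2.minEnclosingCircle((t[:,:2]*1000).astype(np.float32))[0],1))
E
```

```text
wrist2 6215 5151 [ 0.4851 -0.1032  0.1286] [ 0.4727 -0.1172  0.126 ] [ 0.4974 -0.0909  0.1308] [ 485.2 -104. ]
side1 138 63 [ 0.4846 -0.1022  0.1282] [ 0.4738 -0.1174  0.1262] [ 0.4973 -0.0902  0.1325] [ 483.7 -104. ]
```

The knob slipped out of the jaws, and the plate has moved 35 mm. I'll go behind the knob with shut fingers and push it home.

Emit:
apply_moves:
  xyz:
    - [0, -0.02, 0]
    - [0, -0.025, 0]
    - [0, 0, 0.015]
    - [0, 0, 0.02]
    - [0, 0, 0.017]
    - [0, 0, 0]
    - [0, 0.02, 0]
    - [0, 0.025, 0]
    - [0, 0, 0]
    - [0, 0, -0.004]
    - [0, 0, -0.006]
    - [0, 0, -0.006]
    - [0, 0, -0.006]
    - [0, 0, -0.004]
    - [0, 0, -0.003]
    - [0, 0, 0]
  spin: [0, 0, 0, 0, 0, 0, 0, 0, 0, 0, 0, 0, 0, 0, 0, 0]

```text
time_s: 6.8
tcp_pos: [0.4873, -0.0826, 0.1015]
ee_rot: [-1.534, 0.042, -0.045]
force: [15.4, 94.1, 20.7]
grip_width: 0.0006
```

Emit:
apply_moves:
  xyz:
    - [0, 0, -0.002]
    - [0, 0, -0.002]
    - [0, 0, 0]
  spin: [0, 0, 0]

```text
time_s: 7.1
tcp_pos: [0.4872, -0.0827, 0.1015]
ee_rot: [-1.528, 0.042, -0.044]
force: [18.0, 110.9, 26.7]
grip_width: 0.0004
```

The force is 110 N, so this is a hard stop. Backing off at once.

Emit:
apply_moves:
  xyz:
    - [0, 0, 0.008]
    - [0, 0, 0.012]
    - [0, 0, 0.01]
    - [0, -0.02, 0]
    - [0, -0.04, 0]
    - [0, 0, 0]
  spin: [0, 0, 0, 0, 0, 0]

```text
time_s: 7.7
tcp_pos: [0.4912, -0.0793, 0.1668]
ee_rot: [-1.575, 0.035, -0.051]
force: [0.9, -0.5, 0.9]
grip_width: 0.0003
```

```bash
python3 - <<'E'
from h import *
snap('wrist','wrist3');snap('side','side2')
for nm in ['wrist3','side2']:
    im,d,K,T=load(nm)
    v,u=np.mgrid[0:480,0:640]; D=np.einsum('ij,jhw->ihw',np.linalg.inv(K),np.stack([u,v,np.ones_like(u)]).astype(float))*d
    P=np.einsum('ij,jhw->hwi',T[:3,:3],D)+T[:3,3]
    hsv=cv2.cvtColor(im,cv2.COLOR_RGB2HSV); m=(cv2.inRange(hsv,(0,180,80),(5,255,255))>0)&(d>0)&(P[...,2]>.1)&(P[...,1]>-.2)&(abs(P[...,0]-.485)<.03)
    q=P[m]; t=q[q[:,2]>.126]; print(nm,len(q),len(t),t.mean(0).round(4), np.round(cv2.minEnclosingCircle((t[:,:2]*1000).astype(np.float32))[0],1))
print(manip.state())
E
```

```text
wrist3 336 20 [ 0.4899 -0.1026  0.1314] [490.  -93.1]
side2 122 54 [ 0.4858 -0.1     0.129 ] [485.1 -91.5]
{'time_s': 7.8, 'joint_positions': array([-3.98895739e-01,  8.39291867e-02,  1.87984539e+00, -4.74207632e-04,
        1.17336976e+00, -3.43599312e-01]), 'joint_velocities': array([ 0.00048094,  0.03026959,  0.03773229,  0.00157309, -0.00332463,
        0.00187699]), 'tau': array([ 1.52619565e-01, -3.69442141e+01, -3.26383960e+01,  7.13085034e-02,
        4.11538314e-02,  1.49188968e-04]), 'tcp_pos': array([ 0.48862407, -0.07826264,  0.16258077]), 'ee_rot': array([-1.57238229,  0.04016503, -0.0464294 ]), 'force': array([ 0.00085494, -0.21083222, -0.46412387]), 'wrist_torque': array([ 0.02138066, -0.02923961,  0.01288827]), 'grip_width': 0.00037529385061208577}
```

View pics/wrist3.png

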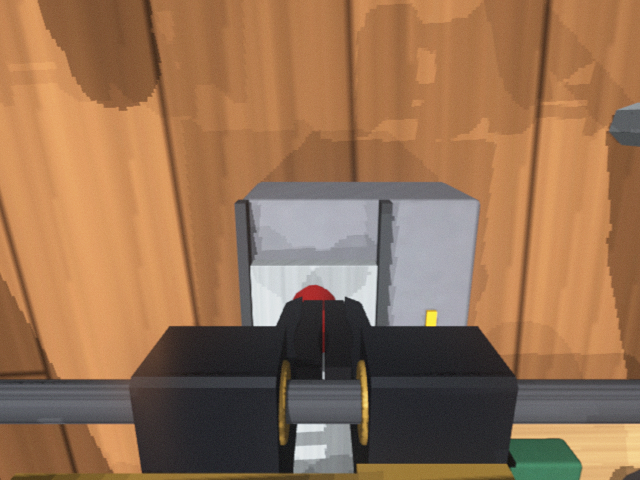

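```bash
python3 - <<'E'
from h import *
im,d,K,T=snap('scene','scene1')
cv2.imwrite('pics/sc1c.png',cv2.resize(im[220:370,160:340],None,fx=4,fy=4,interpolation=2)[:,:,::-1])
im,d,K,T=load('wrist3')
v,u=np.mgrid[0:480,0:640]; D=np.einsum('ij,jhw->ihw',np.linalg.inv(K),np.stack([u,v,np.ones_like(u)]).astype(float))*d
P=np.einsum('ij,jhw->hwi',T[:3,:3],D)+T[:3,3]
for c in (265,280,345,365):
    col=P[190:330,c]; 
    for a,b in((.086,.092),(.072,.079)):
        k=(col[:,2]>a)&(col[:,2]<b); print(c,a,col[k][:,1].max().round(4),col[k][:,1].min().round(4))
E
```

```text
265 0.086 -0.0829 -0.1196
265 0.072 -0.0486 -0.0835
280 0.086 -0.0832 -0.1138
280 0.072 -0.0486 -0.0843
345 0.086 -0.0853 -0.1038
345 0.072 -0.0511 -0.0863
365 0.086 -0.0861 -0.1138
365 0.072 -0.0517 -0.0869
```

View pics/sc1c.png

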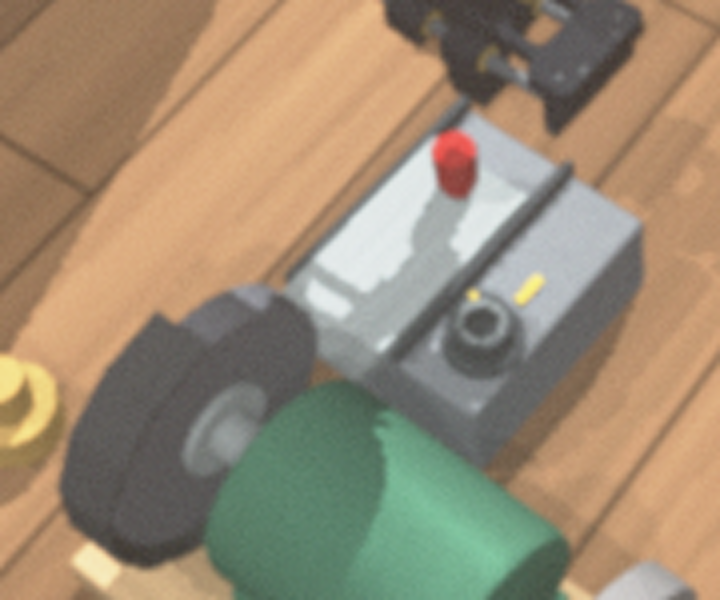

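The plate's outer edge is now at y=-0.0845. The grinder geometry puts home at about -0.0835, so the plate is home; it started about 25 mm in. Next, the key.

Emit:
apply_moves:
  xyz:
    - [0, -0.04, 0]
    - [0, -0.04, 0.01]
    - [-0.004, -0.037, 0.03]
    - [-0.004, 0, 0.045]
    - [-0.004, 0, 0.045]
    - [-0.004, 0, 0.045]
    - [-0.004, 0, 0.045]
    - [-0.004, 0, 0.045]
    - [-0.004, 0, 0.045]
    - [-0.004, 0, 0.045]
    - [-0.001, 0, 0.03]
    - [0, 0, 0.018]
  spin: [0, 0, 0, 0, 0, 0, 0, 0, 0, 0, 0, 0]
  gripper: 1

```text
time_s: 9.05
tcp_pos: [0.4755, 0.329, 0.2761]
ee_rot: [-1.571, 0.043, -0.039]
force: [-0.5, -0.3, -0.4]
grip_width: 0.0881
```

Emit:
apply_moves:
  xyz:
    - [0, 0, 0]
    - [0, 0, 0]
    - [0, 0, 0]
    - [0, 0, 0]
    - [0, 0, 0]
    - [0, 0, 0]
    - [0, 0, 0]
    - [0, 0, 0]
    - [0, 0, 0]
    - [0, 0, 0]
  spin: [-0.137, -0.137, -0.137, -0.137, -0.137, -0.137, -0.137, -0.137, 0, 0]

```text
time_s: 10.05
tcp_pos: [0.4764, 0.3266, 0.2771]
ee_rot: [-1.416, -0.807, 0.809]
force: [-0.3, 0.4, 0.5]
grip_width: 0.088
```

```bash
cat > ex.py <<'E'
from h import *
def P3(d,K,T):
    v,u=np.mgrid[0:480,0:640]; D=np.einsum('ij,jhw->ihw',np.linalg.inv(K),np.stack([u,v,np.ones_like(u)]).astype(float))*d
    return np.einsum('ij,jhw->hwi',T[:3,:3],D)+T[:3,3]
def orange(nm):
    im,d,K,T=load(nm); P=P3(d,K,T); hsv=cv2.cvtColor(im,cv2.COLOR_RGB2HSV)
    m=cv2.inRange(hsv,(8,190,100),(17,255,255))
    n,l,s,c=cv2.connectedComponentsWithStats(m)
    for i in range(1,n):
        if s[i,4]<200: continue
        p=P[(l==i)&(d>0)]; zt=np.percentile(p[:,2],90); t=p[abs(p[:,2]-zt)<0.004]
        A=np.c_[t[:,:2]-t[:,:2].mean(0),np.ones(len(t))]; pl=np.linalg.lstsq(A,t[:,2],rcond=None)[0]
        print(nm,s[i],'ztop',zt.round(4),[np.round(x,2) for x in cv2.minAreaRect((t[:,:2]*1000).astype(np.float32))],'slope',pl[:2].round(3))
def tool():
    s=manip.state(); M=R.from_rotvec(s['ee_rot']).as_matrix(); print('tcp',s['tcp_pos'].round(4),'yaw',np.degrees(np.arctan2(M[1,0],M[0,0])).round(2),'ydir',M[:,1].round(3),'j',s['joint_positions'].round(2)); return s,M
E
python3 - <<'E'
from ex import *
tool(); snap('wrist','wrist4'); orange('wrist4'); orange('side0')
E
```

```text
tcp [0.4764 0.3266 0.2771] yaw 59.43 ydir [-0.001 -0.001 -1.   ] j [ 0.4   0.16  1.56 -0.    1.43 -0.64]
wrist4 [ 239  122   31   88 1420] ztop 0.0903 [array([414.59, 298.43]), array([12.52, 67.67]), np.float64(46.39)] slope [-0.013 -0.017]
wrist4 [ 310  255   26  125 2977] ztop 0.1424 [array([535.69, 290.55]), array([17.75, 95.3 ]), np.float64(59.72)] slope [0.012 0.015]
side0 [236 178  18  47 466] ztop 0.1773 [array([712.62, -17.82]), array([ 22.17, 136.39]), np.float64(16.82)] slope [-0.008 -0.003]
side0 [288 313  51  38 709] ztop 0.1424 [array([537.51, 290.72]), array([18.82, 99.1 ]), np.float64(59.68)] slope [-0.008 -0.019]
side0 [366 341  31  30 302] ztop 0.0903 [array([413.99, 300.75]), array([12.48, 66.78]), np.float64(47.19)] slope [-0.043 -0.049]
```

View pics/wrist4.png

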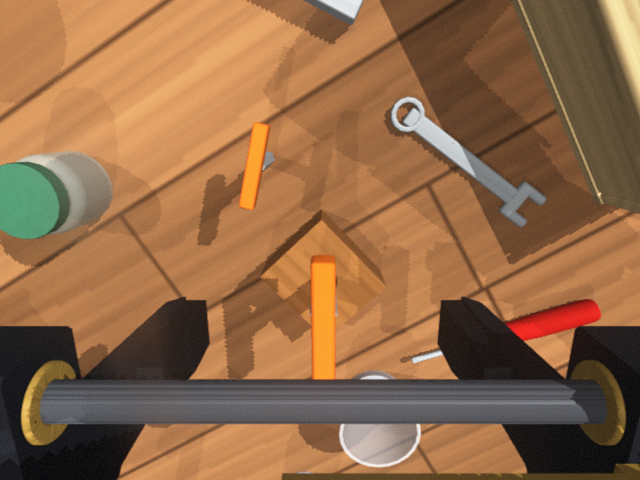

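The key handle is centred between the open fingers at column 323, aligned with the jaws. Descending on it.

Emit:
apply_moves:
  xyz:
    - [0, 0, -0.02]
    - [0, 0, -0.03]
    - [-0.0005, 0, -0.0212]
    - [0, 0.02, 0]
    - [0, 0.035, 0]
    - [0, 0.035, 0]
    - [0, 0.035, 0]
    - [0, 0.025, 0]
    - [0, 0.01, 0]
    - [0, 0.005, 0]
    - [0, 0, 0]
    - [0, 0, 0]
  spin: [0, 0, 0, 0, 0, 0, 0, 0, 0, 0, 0, 0]

```text
time_s: 11.3
tcp_pos: [0.5386, 0.2912, 0.1143]
ee_rot: [-1.415, -0.813, 0.809]
force: [-0.5, 0.4, -0.2]
grip_width: 0.0878
```

Emit:
apply_moves:
  xyz:
    - [0, 0, 0]
    - [0, 0, 0]
    - [0, 0, 0]
    - [0, 0, 0]
    - [0, 0, 0]
    - [0, 0, 0]
    - [0, 0, 0]
    - [0, 0, 0]
    - [0, 0, 0]
    - [0, 0, 0]
    - [0, 0, 0]
    - [0, 0, 0]
  spin: [0, 0, 0, 0, 0, 0, 0, 0, 0, 0, 0, 0]
  gripper: -1

```text
time_s: 12.5
tcp_pos: [0.5374, 0.291, 0.1127]
ee_rot: [-1.414, -0.811, 0.812]
force: [-0.2, -0.5, 0.6]
grip_width: 0.0191
```

```bash
python3 - <<'E'
from ex import *
tool(); print(manip.state()['grip_width'],manip.state()['force'])
E
```

```text
tcp [0.5374 0.291  0.1127] yaw 59.7 ydir [-0. -0. -1.] j [ 0.3   0.4   1.61  0.    1.14 -0.74]
0.0190736185462311 [-0.23373425 -0.48942763  0.56465114]
```

Emit:
apply_moves:
  xyz:
    - [0, 0, 0]
    - [0, 0, 0]
    - [0, -0.005, 0]
    - [0, -0.01, 0]
    - [0, -0.02, 0]
    - [0, -0.03, 0]
    - [0, -0.03, 0]
    - [0, -0.03, 0]
    - [0, -0.025, 0]
    - [0, -0.01, 0]
    - [0, 0, 0]
  spin: [0, 0, 0, 0, 0, 0, 0, 0, 0, 0, 0]

```text
time_s: 13.6
tcp_pos: [0.5381, 0.2913, 0.2747]
ee_rot: [-1.415, -0.814, 0.809]
force: [-0.7, -0.1, -3.8]
grip_width: 0.0192
```

```bash
python3 - <<'E'
from ex import *
s,M=tool(); print(s['grip_width'],s['force'])
im,d,K,T=snap('side','side3'); orange('side3')
cv2.imwrite('pics/s3c.png',cv2.resize(im[200:420,240:400],None,fx=3,fy=2.7,interpolation=2)[:,:,::-1])
# delta to above screw
D=np.array([.554-s['tcp_pos'][0],-.1735-s['tcp_pos'][1],0]); print((M.T@D).round(4))
E
```

```text
tcp [0.5381 0.2913 0.2747] yaw 59.71 ydir [ 0.003  0.001 -1.   ] j [ 0.3   0.23  1.47  0.    1.43 -0.74]
0.019185178451014896 [-0.67830175 -0.14550485 -3.82244453]
side3 [236 178  18  47 463] ztop 0.1771 [array([712.9, -17.8]), array([ 23.25, 135.88]), np.float64(16.08)] slope [-0.006 -0.004]
side3 [313 267  29  25 412] ztop 0.3039 [array([510.9 , 307.97]), array([17.69, 36.57]), np.float64(56.34)] slope [-0.007 -0.049]
side3 [366 341  31  30 305] ztop 0.0905 [array([414.4 , 300.25]), array([12.75, 66.94]), np.float64(46.35)] slope [-0.028 -0.017]
[-0.3933 -0.0004 -0.2481]
```

View pics/s3c.png

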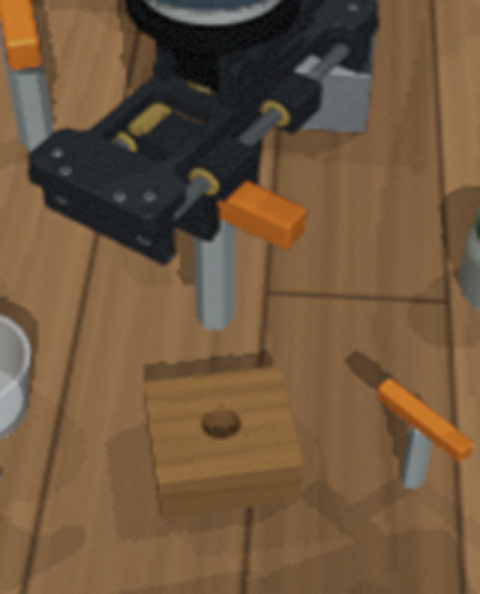

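```bash
python3 - <<'E'
from ex import *
im,d,K,T=load('wrist1')
V=[(215,330),(310,325),(348,390),(285,470),(215,462),(180,390)]
W=np.array([onz(K,T,290+a/5-.5,225+b/5-.5,.1) for a,b in V])
print((W*1000).round(1).tolist(), W.mean(0))
c=W.mean(0)
for w in W: print(np.degrees(np.arctan2(*(w-c)[[1,0]])).round(1), np.linalg.norm(w-c).round(4))
# depth-based head ring fit: points of z~.1 in wrist1, outer circle + hex hole contour
P=P3(d,K,T); m=((P[...,2]>.0965)&(P[...,2]<.104)&(abs(P[...,0]-.554)<.03)&(abs(P[...,1]+.174)<.03)).astype(np.uint8)
cs,h=cv2.findContours(m,cv2.RETR_CCOMP,cv2.CHAIN_APPROX_NONE)
for q,hh in zip(cs,h[0]):
    if len(q)<20: continue
    X=np.array([onz(K,T,u,v,.1)[:2] for u,v in q[:,0]]); A=np.c_[2*X,np.ones(len(X))]; s=np.linalg.lstsq(A,(X**2).sum(1),rcond=None)[0]
    print('circ',s[:2].round(4),np.sqrt(s[2]+s[0]**2+s[1]**2).round(4),hh[3],len(q))
# tip in side3 : shank bottom
im,d,K,T=load('side3'); P=P3(d,K,T)
q=P[(P[...,2]>.16)&(P[...,2]<.25)&(abs(P[...,0]-.538)<.03)&(abs(P[...,1]-.291)<.03)&(d>0)]
for z in np.arange(.165,.25,.01):
    t=q[abs(q[:,2]-z)<.005]; 
    if len(t): print(z.round(3),len(t),t.mean(0).round(4),t.min(0).round(4),t.max(0).round(4))
E
```

```text
[[545.1, -160.6, 100.0], [560.7, -159.7, 100.0], [567.3, -171.3, 100.0], [557.0, -186.0, 100.0], [545.2, -184.5, 100.0], [539.3, -171.3, 100.0]] [ 0.55243203 -0.17223712  0.1       ]
122.3 0.0138
56.5 0.015
3.4 0.0149
-71.6 0.0145
-120.5 0.0142
176.1 0.0132
circ [ 0.5536 -0.1725] 0.018 -1 120
circ [ 0.5533 -0.1718] 0.011 0 77
0.175 30 [0.5377 0.2966 0.1767] [0.5287 0.2892 0.1722] [0.5487 0.3004 0.1799]
0.185 44 [0.5391 0.2976 0.1852] [0.5287 0.2894 0.18  ] [0.5506 0.3014 0.1899]
0.195 49 [0.5393 0.2969 0.1945] [0.5287 0.2891 0.1901] [0.5505 0.3019 0.1993]
0.205 53 [0.539  0.2973 0.205 ] [0.5287 0.2894 0.2   ] [0.5502 0.3009 0.2099]
0.215 55 [0.5388 0.2974 0.2155] [0.5286 0.2899 0.2101] [0.5499 0.3016 0.2199]
0.225 52 [0.5385 0.2974 0.2255] [0.5286 0.2908 0.2203] [0.5497 0.3021 0.2297]
0.235 50 [0.5384 0.2975 0.2353] [0.5286 0.2901 0.23  ] [0.5494 0.3012 0.2399]
0.245 57 [0.5378 0.2978 0.2451] [0.5286 0.2909 0.2402] [0.5492 0.3019 0.2495]
```

Emit:
apply_moves:
  xyz:
    - [-0.01, 0, -0.006]
    - [-0.02, 0, -0.012]
    - [-0.03, 0, -0.019]
    - [-0.035, 0, -0.022]
    - [-0.035, 0, -0.022]
    - [-0.035, 0, -0.022]
    - [-0.035, 0, -0.022]
    - [-0.035, 0, -0.022]
    - [-0.035, 0, -0.022]
    - [-0.035, 0, -0.022]
    - [-0.03, 0, -0.019]
    - [-0.03, 0, -0.019]
    - [-0.018, 0, -0.012]
    - [-0.01, 0, -0.007]
    - [0, 0, 0]
    - [0, 0, 0]
    - [0, 0, 0]
  spin: [0, 0, 0, 0, 0, 0, 0, 0, 0, 0, 0, 0, 0, 0, 0.067, 0.067, 0]

```text
time_s: 15.35
tcp_pos: [0.5525, -0.173, 0.2714]
ee_rot: [-1.45, -0.707, 0.709]
force: [-0.1, -0.1, -3.6]
grip_width: 0.0192
```

```bash
python3 - <<'E'
from ex import *
s,M=tool()
for nm in ['wrist1','scene0','scene1']:
    im,d,K,T=load(nm)
    P=P3(d,K,T)
    m=((P[...,2]>.0975)&(P[...,2]<.104)&(abs(P[...,0]-.554)<.03)&(abs(P[...,1]+.174)<.03)).astype(np.uint8)
    cs,h=cv2.findContours(m,cv2.RETR_CCOMP,cv2.CHAIN_APPROX_NONE)
    for q,hh in zip(cs,h[0]):
        if len(q)<15: continue
        X=np.array([onz(K,T,u,v,.1)[:2] for u,v in q[:,0]]); A=np.c_[2*X,np.ones(len(X))]; c=np.linalg.lstsq(A,(X**2).sum(1),rcond=None)[0]
        Y=X-c[:2]; th=np.arctan2(Y[:,1],Y[:,0]); r=np.hypot(*Y.T)
        B=np.c_[np.ones_like(th),np.cos(th),np.sin(th),np.cos(2*th),np.sin(2*th),np.cos(6*th),np.sin(6*th)]; k=np.linalg.lstsq(B,r,rcond=None)[0]
        print(nm,c[:2].round(4),k[0].round(4),'amp6',np.hypot(k[5],k[6]).round(5),'vertex phase',(np.degrees(np.arctan2(k[6],k[5]))/6).round(1),hh[3])
im,d,K,T=snap('side','side4'); cv2.imwrite('pics/s4c.png',cv2.resize(im[90:230,250:410],None,fx=5,fy=4.2,interpolation=2)[:,:,::-1])
im,d,K,T=snap('scene','scene2'); cv2.imwrite('pics/sc2c.png',cv2.resize(im[190:340,220:360],None,fx=5,fy=4,interpolation=2)[:,:,::-1])
E
```

```text
tcp [ 0.5525 -0.173   0.2714] yaw 52.0 ydir [-0.002  0.001 -1.   ] j [-0.51  0.17  1.56  0.    1.42 -1.42]
wrist1 [ 0.5536 -0.1727] 0.0179 amp6 2e-05 vertex phase -15.5 -1
wrist1 [ 0.5534 -0.1723] 0.0118 amp6 0.00043 vertex phase -8.1 0
scene0 [ 0.5556 -0.1744] 0.0172 amp6 0.00015 vertex phase -12.1 -1
scene0 [ 0.5565 -0.1752] 0.013 amp6 0.00102 vertex phase -12.4 0
scene1 [ 0.5555 -0.1748] 0.0175 amp6 0.00031 vertex phase -29.6 -1
scene1 [ 0.5563 -0.1745] 0.0129 amp6 0.00027 vertex phase 9.0 0
```

View pics/s4c.png

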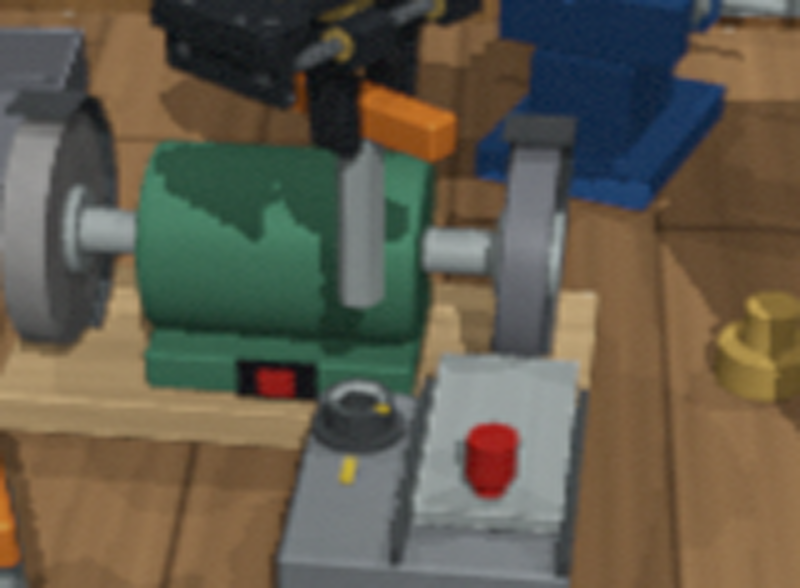

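View pics/sc2c.png

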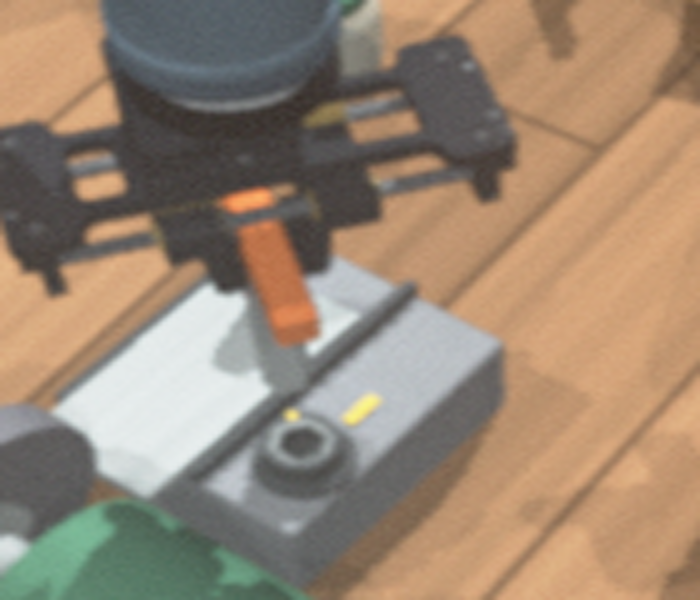

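```bash
cat > lat.py <<'E'
from ex import *
def lat(nm,tcp,zr,nmh=None,hc=(.5545,-.1735)):
    im,d,K,T=load(nm); P=P3(d,K,T)
    def band(cx,cy,z0,z1,r=.02):
        return (abs(P[...,0]-cx)<r)&(abs(P[...,1]-cy)<r)&(P[...,2]>z0)&(P[...,2]<z1)&(d>0)
    o=T[:3,3]; f=np.array([hc[0]-o[0],hc[1]-o[1]]); f/=np.linalg.norm(f); l=np.array([f[1],-f[0]])
    def latof(u,v,cx,cy,z):  # ray hits vertical plane through (cx,cy) normal f -> lateral
        oo,r=ray(K,T,u,v); t=((cx-oo[0])*f[0]+(cy-oo[1])*f[1])/(r[:2]@f); p=oo+r*t; return p[:2]@l-np.array([cx,cy])@l
    out=[]
    m=band(tcp[0],tcp[1],*zr)
    for v in range(480):
        us=np.nonzero(m[v])[0]
        if len(us)>5: out.append((latof(us.min()-.5,v,*tcp,0)+latof(us.max()+.5,v,*tcp,0))/2)
    sh=np.median(out)+np.array(tcp)@l
    im,d,K,T=load(nmh or nm); P=P3(d,K,T)
    m=band(hc[0],hc[1],.0965,.104,.025); w=[]
    q=[]
    for v in range(480):
        us=np.nonzero(m[v])[0]
        if len(us)>5: q.append((len(us) and us.max()-us.min(),latof(us.min()-.5,v,*hc,0),latof(us.max()+.5,v,*hc,0)))
    q=np.array(q); a=q[:,1].min();b=q[:,2].max(); a2=np.sort(q[:,1])[:4].mean(); b2=np.sort(q[:,2])[-4:].mean()
    sc=(a2+b2)/2+np.array(hc)@l
    print(nm,'l',l.round(3),'shank rows',len(out),'std',np.std(out).round(4),'head width',(b-a).round(4),'shank-screw lateral',(sh-sc).round(4),'screw lat vs hc',((a2+b2)/2).round(4))
    return l,sh-sc
E
python3 - <<'E'
from lat import *
t=(.5525,-.173)
A=[lat('side4',t,(.172,.24)),lat('scene2',t,(.172,.24))]
L=np.array([a[0] for a in A]); e=np.linalg.solve(L,[a[1] for a in A]); print('shank minus screw xy',e.round(4))
for z in((.172,.195),(.2,.24)):
    for n in('side4','scene2'): lat(n,t,z)
E
```

```text
side4 l [-0.998 -0.064] shank rows 24 std 0.0001 head width 0.0354 shank-screw lateral 0.0008 screw lat vs hc 0.0018
scene2 l [0.723 0.69 ] shank rows 12 std 0.0005 head width 0.037 shank-screw lateral -0.0016 screw lat vs hc 0.0001
shank minus screw xy [-0.0007 -0.0016]
side4 l [-0.998 -0.064] shank rows 8 std 0.0 head width 0.0354 shank-screw lateral 0.0009 screw lat vs hc 0.0018
scene2 l [0.723 0.69 ] shank rows 5 std 0.0005 head width 0.037 shank-screw lateral -0.0019 screw lat vs hc 0.0001
side4 l [-0.998 -0.064] shank rows 14 std 0.0003 head width 0.0354 shank-screw lateral 0.0007 screw lat vs hc 0.0018
scene2 l [0.723 0.69 ] shank rows 5 std 0.0005 head width 0.037 shank-screw lateral -0.0022 screw lat vs hc 0.0001
```

Emit:
apply_moves:
  xyz:
    - [0.0014, 0, 0.0001]
    - [0, 0.015, 0]
    - [0, 0.02, 0]
    - [0, 0.015, 0]
    - [0, 0.01, 0]
    - [0, 0.004, 0]
    - [0, 0, 0]
    - [0, 0, 0]
    - [0, 0, 0]
  spin: [0, 0, 0, 0, 0, 0, 0, 0, 0]

```text
time_s: 16.35
tcp_pos: [0.5546, -0.1726, 0.2097]
ee_rot: [-1.454, -0.71, 0.708]
force: [0.3, 0.5, -3.3]
grip_width: 0.0192
```

```bash
python3 - <<'E'
from lat import *
s,M=tool(); t=tuple(s['tcp_pos'][:2])
im,d,K,T=snap('side','side5'); cv2.imwrite('pics/s5c.png',cv2.resize(im[110:230,270:390],None,fx=5,fy=5,interpolation=2)[:,:,::-1])
im,d,K,T=snap('scene','scene3'); cv2.imwrite('pics/sc3c.png',cv2.resize(im[230:330,230:340],None,fx=5,fy=5,interpolation=2)[:,:,::-1])
A=[lat('side5',t,(.115,.18),'side4'),lat('scene3',t,(.115,.18),'scene2')]
L=np.array([a[0] for a in A]); e=np.linalg.solve(L,[a[1] for a in A]); print('shank minus screw xy',e.round(4))
E
```

```text
tcp [ 0.5546 -0.1726  0.2097] yaw 52.02 ydir [ 0.002 -0.001 -1.   ] j [-0.51  0.22  1.62  0.    1.3  -1.41]
side5 l [-0.998 -0.064] shank rows 21 std 0.0005 head width 0.0354 shank-screw lateral -0.0015 screw lat vs hc 0.0018
scene3 l [0.723 0.69 ] shank rows 8 std 0.0006 head width 0.037 shank-screw lateral -0.0004 screw lat vs hc 0.0001
shank minus screw xy [ 0.0016 -0.0022]
```

View pics/s5c.png

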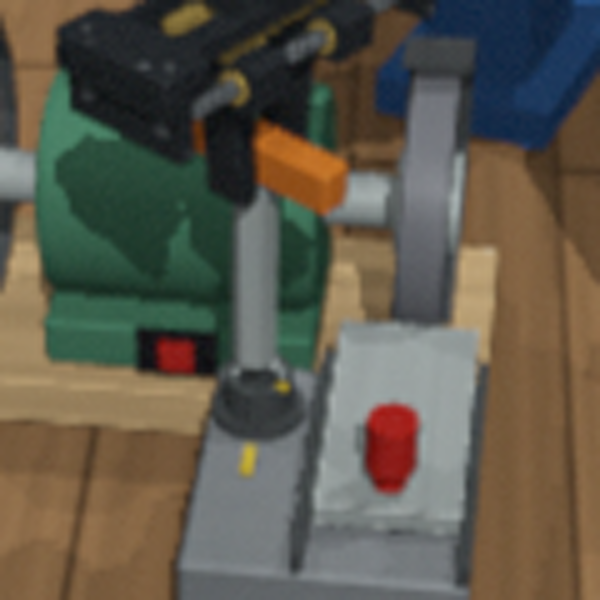

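View pics/sc3c.png

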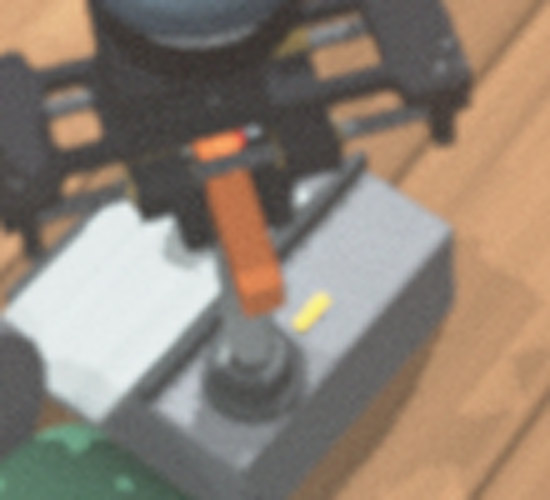

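Emit:
apply_moves:
  xyz:
    - [0, 0, 0.0015]
    - [0, 0, 0]
    - [0, 0, 0]
  spin: [0, 0, 0]

```text
time_s: 16.75
tcp_pos: [0.5528, -0.1713, 0.2088]
ee_rot: [-1.452, -0.709, 0.709]
force: [0.1, -1.5, -3.5]
grip_width: 0.0197
```

```bash
python3 - <<'E'
from lat import *
s,M=tool(); t=tuple(s['tcp_pos'][:2])
snap('side','side6'); snap('scene','scene4')
tool()
A=[lat('side6',t,(.115,.18),'side4'),lat('scene4',t,(.115,.18),'scene2')]
L=np.array([a[0] for a in A]); e=np.linalg.solve(L,[a[1] for a in A]); print('shank minus screw xy',e.round(4))
E
```

```text
tcp [ 0.5528 -0.1713  0.2088] yaw 52.03 ydir [ 0. -0. -1.] j [-0.51  0.22  1.63  0.    1.3  -1.41]
tcp [ 0.5529 -0.1714  0.2088] yaw 52.02 ydir [ 0. -0. -1.] j [-0.51  0.22  1.63  0.    1.3  -1.41]
side6 l [-0.998 -0.064] shank rows 21 std 0.0006 head width 0.0354 shank-screw lateral -0.0014 screw lat vs hc 0.0018
scene4 l [0.723 0.69 ] shank rows 8 std 0.0009 head width 0.037 shank-screw lateral -0.0002 screw lat vs hc 0.0001
shank minus screw xy [ 0.0015 -0.0019]
```

Emit:
apply_moves:
  xyz:
    - [0, 0.003, 0]
    - [0, 0.003, 0]
    - [0, 0.003, 0]
    - [0, 0.002, 0]
    - [0, 0, 0]
  spin: [0, 0, 0, 0, 0]

```text
time_s: 17.35
tcp_pos: [0.5526, -0.1712, 0.1971]
ee_rot: [-1.451, -0.708, 0.709]
force: [0.4, -0.2, -3.0]
grip_width: 0.0195
```

Emit:
apply_moves:
  xyz:
    - [0, 0.003, 0]
    - [0, 0.003, 0]
    - [0, 0.002, 0]
    - [0, 0, 0]
  spin: [0, 0, 0, 0]

```text
time_s: 17.75
tcp_pos: [0.5527, -0.1712, 0.1892]
ee_rot: [-1.451, -0.708, 0.709]
force: [0.6, 0.8, -3.5]
grip_width: 0.0191
```

Emit:
apply_moves:
  xyz:
    - [0, 0.003, 0]
    - [0, 0.002, 0]
    - [0, 0.001, 0]
    - [0, 0, 0]
  spin: [0, 0, 0, 0]

```text
time_s: 18.15
tcp_pos: [0.5528, -0.1713, 0.1834]
ee_rot: [-1.452, -0.708, 0.709]
force: [0.9, -0.2, -2.0]
grip_width: 0.0192
```

Emit:
apply_moves:
  xyz:
    - [0, 0.001, 0]
    - [0, 0.001, 0]
    - [0, 0.001, 0]
    - [0, 0, 0]
  spin: [0, 0, 0, 0]

```text
time_s: 18.55
tcp_pos: [0.554, -0.172, 0.1825]
ee_rot: [-1.455, -0.711, 0.707]
force: [-0.6, 0.6, 5.0]
grip_width: 0.0191
```

```bash
python3 - <<'E'
from lat import *
s,M=tool(); print(s['force'])
im,d,K,T=snap('side','side7'); cv2.imwrite('pics/s7c.png',cv2.resize(im[110:230,270:390],None,fx=5,fy=5,interpolation=2)[:,:,::-1]); orange('side7')
E
```

```text
tcp [ 0.554  -0.172   0.1825] yaw 52.03 ydir [ 0.003 -0.002 -1.   ] j [-0.51  0.24  1.65 -0.    1.24 -1.41]
[-0.57359901  0.5712026   5.01811989]
side7 [236 178  18  47 461] ztop 0.1772 [array([712.84, -17.82]), array([ 22.37, 133.61]), np.float64(16.9)] slope [-0.004 -0.003]
side7 [366 341  31  30 304] ztop 0.0906 [array([414.66, 300.04]), array([12.86, 67.08]), np.float64(45.94)] slope [0.006 0.017]
```

View pics/s7c.png

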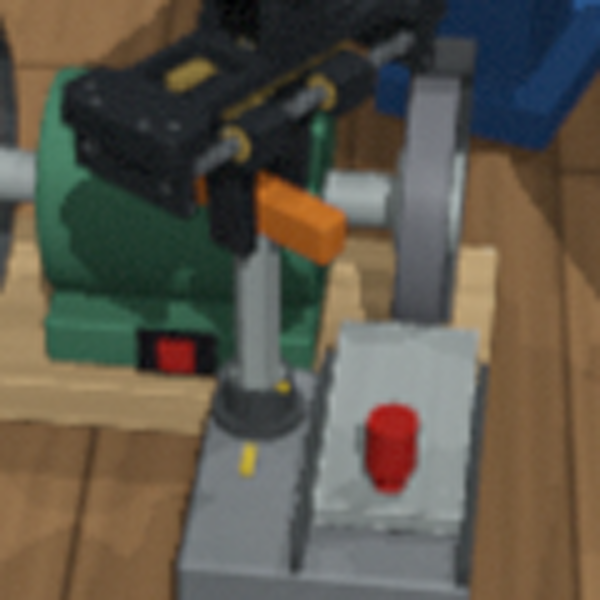

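Emit:
apply_moves:
  xyz:
    - [0, 0.001, 0]
    - [0, 0.0005, 0]
    - [0, 0, 0]
    - [0, 0, 0]
    - [0, 0, 0]
    - [0, 0, 0]
    - [0, 0, 0]
  spin: [0, 0, 0, 0.05, 0.08, 0.07, 0]

```text
time_s: 19.3
tcp_pos: [0.5547, -0.1725, 0.1824]
ee_rot: [-1.504, -0.556, 0.55]
force: [-1.2, -0.3, 10.9]
grip_width: 0.0194
```

```bash
python3 - <<'E'
from lat import *
s,M=tool(); print(s['force'],s['wrist_torque'])
E
```

```text
tcp [ 0.5547 -0.1725  0.1824] yaw 40.47 ydir [ 0.005 -0.003 -1.   ] j [-0.51  0.25  1.65 -0.    1.24 -1.21]
[-1.2201144  -0.27771848 10.92060101] [0.02914984 0.17148344 0.10043793]
```

Emit:
apply_moves:
  xyz:
    - [0, 0, 0]
    - [0, 0, 0]
    - [0, 0, 0]
    - [0, 0, 0]
    - [0, 0, 0]
    - [0, 0, 0]
    - [0, 0, 0]
    - [0, 0, 0]
    - [0, 0, 0]
  spin: [0.07, 0.08, 0.08, 0.08, 0.08, 0.08, 0.08, 0.05, 0]

```text
time_s: 20.2
tcp_pos: [0.5546, -0.1725, 0.1824]
ee_rot: [-1.573, -0.087, 0.08]
force: [-1.7, -0.4, 11.1]
grip_width: 0.0195
```

```bash
python3 - <<'E'
from lat import *
s,M=tool(); print(s['force'],s['wrist_torque'])
im,d,K,T=snap('side','side8'); cv2.imwrite('pics/s8c.png',cv2.resize(im[110:230,270:390],None,fx=5,fy=5,interpolation=2)[:,:,::-1])
E
```

```text
tcp [ 0.5546 -0.1725  0.1824] yaw 6.12 ydir [ 0.005 -0.003 -1.   ] j [-0.51  0.25  1.65 -0.    1.24 -0.61]
[-1.66104048 -0.36391007 11.11808305] [-0.06297584  0.30499953  0.07454726]
```

View pics/s8c.png

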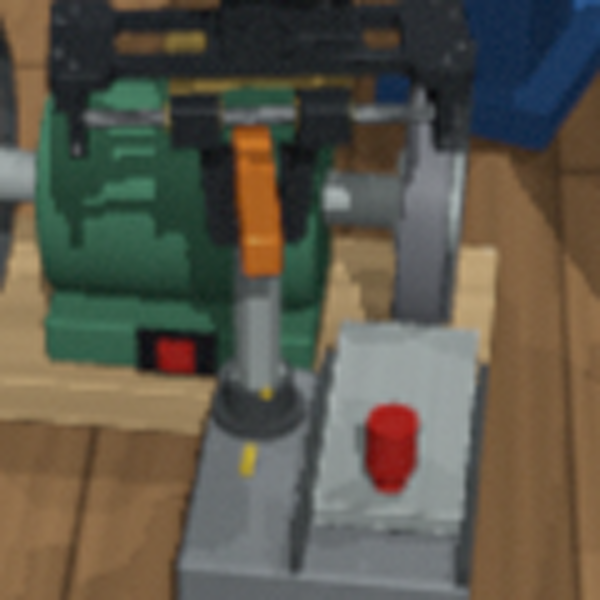

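The mark is following, now at crop (266,393). I'll keep turning in small steps and watch the torque.

Emit:
apply_moves:
  xyz:
    - [0, 0, 0]
    - [0, 0, 0]
    - [0, 0, 0]
    - [0, 0, 0]
    - [0, 0, 0]
  spin: [0.04, 0.04, 0.04, 0.03, 0]

```text
time_s: 20.75
tcp_pos: [0.5546, -0.1725, 0.1824]
ee_rot: [-1.574, 0.03, -0.037]
force: [-2.5, -0.5, 11.6]
grip_width: 0.0192
```

```bash
python3 - <<'E'
from lat import *
s,M=tool(); print(s['force'],s['wrist_torque'],s['tau'][5])
E
```

```text
tcp [ 0.5546 -0.1725  0.1824] yaw -2.44 ydir [ 0.005 -0.003 -1.   ] j [-0.51  0.25  1.65 -0.    1.24 -0.46]
[-2.46922853 -0.47887357 11.63844173] [-0.01569748  0.29428297  0.16342996] 0.3865727875381708
```

Emit:
apply_moves:
  xyz:
    - [0, 0, 0]
    - [0, 0, 0]
    - [0, 0, 0]
  spin: [0.04, 0.03, 0]

```text
time_s: 21.05
tcp_pos: [0.5546, -0.1725, 0.1824]
ee_rot: [-1.572, 0.085, -0.092]
force: [-1.1, 0.2, 11.8]
grip_width: 0.0197
```

```bash
python3 - <<'E'
from lat import *
s,M=tool(); print(s['force'],s['wrist_torque'],s['tau'][5])
im,d,K,T=snap('side','side9'); cv2.imwrite('pics/s9c.png',cv2.resize(im[110:230,270:390],None,fx=5,fy=5,interpolation=2)[:,:,::-1])
E
```

```text
tcp [ 0.5546 -0.1725  0.1824] yaw -6.45 ydir [ 0.005 -0.003 -1.   ] j [-0.51  0.25  1.65 -0.    1.24 -0.39]
[-1.11677433  0.24999224 11.77377188] [-0.0310361   0.30089006  0.05926307] 0.3855313640087843
```

View pics/s9c.png

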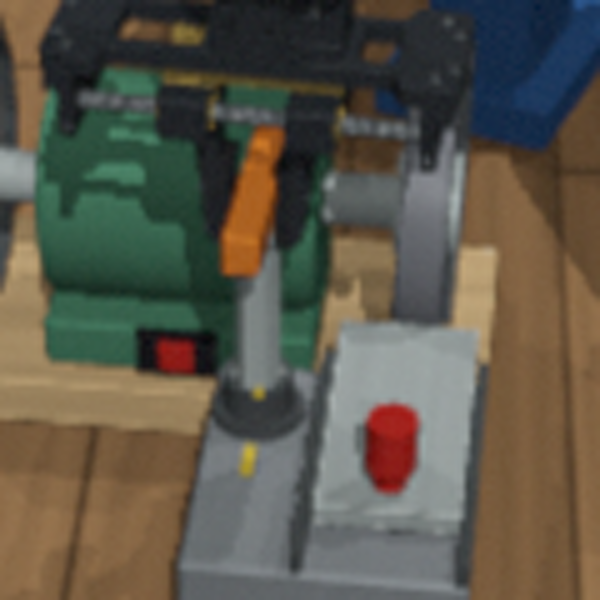

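Emit:
apply_moves:
  xyz:
    - [0, 0, 0]
    - [0, 0, 0]
    - [0, 0, 0]
  spin: [0.04, 0.03, 0]

```text
time_s: 21.4
tcp_pos: [0.5546, -0.1724, 0.1824]
ee_rot: [-1.569, 0.139, -0.147]
force: [-0.7, 0.5, 11.7]
grip_width: 0.0193
```

```bash
cat > mk.py <<'E'
from lat import *
s,M=tool(); print(s['force'].round(2),s['wrist_torque'].round(3),s['tau'][5].round(3))
import sys
im,d,K,T=snap('side',sys.argv[1])
hsv=cv2.cvtColor(im,cv2.COLOR_RGB2HSV)
sub=im[180:200,310:335].astype(int); y=sub[...,0]+sub[...,1]-2*sub[...,2]; w=np.clip(y-60,0,None)
v,u=np.mgrid[180:200,310:335]; pu,pv=(w*u).sum()/w.sum(),(w*v).sum()/w.sum(); print('mark px',pu.round(2),pv.round(2),'world',onz(K,T,pu,pv,.1).round(4))
for a in (120,105,95,87,80): 
    print(a,proj(K,T,[.554+.016*np.cos(np.radians(a)),-.173+.016*np.sin(np.radians(a)),.1]).round(2))
E
python3 mk.py side10; python3 - <<'E'
from lat import *
for n in('side0','side7','side8','side9'):
    im,d,K,T=load(n)
    sub=im[180:200,310:335].astype(int); y=sub[...,0]+sub[...,1]-2*sub[...,2]; w=np.clip(y-60,0,None)
    v,u=np.mgrid[180:200,310:335]; pu,pv=(w*u).sum()/w.sum(),(w*v).sum()/w.sum(); print(n,'mark px',pu.round(2),pv.round(2),onz(K,T,pu,pv,.1).round(4))
E
```

```text
tcp [ 0.5546 -0.1724  0.1824] yaw -10.46 ydir [ 0.005 -0.003 -1.   ] j [-0.51  0.25  1.65 -0.    1.24 -0.32]
[-0.73  0.49 11.67] [-0.004  0.308  0.076] 0.385
mark px 315.87 190.33 world [ 0.5649 -0.1462  0.1   ]
120 [323.81 187.42]
105 [322.22 187.75]
95 [321.11 187.82]
87 [320.22 187.8 ]
80 [319.45 187.71]
side0 mark px 317.86 191.62 [ 0.5596 -0.1414  0.1   ]
side7 mark px 317.92 189.76 [ 0.56   -0.1488  0.1   ]
side8 mark px 316.24 190.33 [ 0.564  -0.1462  0.1   ]
side9 mark px 316.04 190.4 [ 0.5645 -0.1459  0.1   ]
```

```bash
cat > mm.py <<'E'
from lat import *
import sys
for n in sys.argv[1:]:
    im,d,K,T=load(n)
    sub=im[184:193,314:332].astype(int); y=np.minimum(sub[...,0],sub[...,1])-sub[...,2]; w=np.clip(y-40,0,None)
    v,u=np.mgrid[184:193,314:332]; pu,pv=(w*u).sum()/w.sum(),(w*v).sum()/w.sum(); print(n,w.sum(),'mark px',pu.round(2),pv.round(2),onz(K,T,pu,pv,.1).round(4))
E
python3 mm.py side7 side8 side9 side10; python3 - <<'E'
from h import *
im,d,K,T=load('side10');cv2.imwrite('pics/s10c.png',cv2.resize(im[110:230,270:390],None,fx=5,fy=5,interpolation=2)[:,:,::-1])
E
```

```text
side7 112 mark px 326.21 186.89 [ 0.5401 -0.1617  0.1   ]
side8 85 mark px 322.8 188.29 [ 0.5483 -0.1555  0.1   ]
side9 105 mark px 321.35 188.3 [ 0.5519 -0.1552  0.1   ]
side10 107 mark px 320.81 188.21 [ 0.5532 -0.1554  0.1   ]
```

View pics/s10c.png

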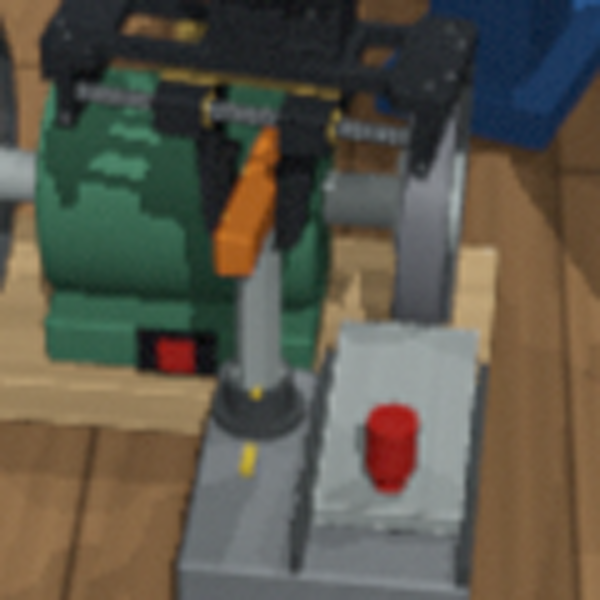

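Emit:
apply_moves:
  xyz:
    - [0, 0, 0]
    - [0, 0, 0]
    - [0, 0, 0]
  spin: [0.03, 0.02, 0]

```text
time_s: 21.75
tcp_pos: [0.5546, -0.1724, 0.1824]
ee_rot: [-1.566, 0.178, -0.186]
force: [-1.0, 1.0, 11.4]
grip_width: 0.0193
```

```bash
python3 mk.py side11 | head -2; python3 mm.py side11
```

```text
tcp [ 0.5546 -0.1724  0.1824] yaw -13.31 ydir [ 0.005 -0.003 -1.   ] j [-0.51  0.25  1.65 -0.    1.24 -0.27]
[-1.02  1.01 11.36] [-0.003  0.331  0.1  ] 0.299
side11 138 mark px 320.54 188.37 [ 0.5539 -0.1548  0.1   ]
```

Emit:
apply_moves:
  xyz:
    - [0, 0, 0]
    - [0, 0, 0]
    - [0, 0, 0]
  spin: [0.03, 0.02, 0]

```text
time_s: 22.1
tcp_pos: [0.5547, -0.1724, 0.1824]
ee_rot: [-1.562, 0.217, -0.226]
force: [-1.9, 0.0, 11.5]
grip_width: 0.0196
```

```bash
python3 mk.py side12 | head -2; python3 mm.py side12
```

```text
tcp [ 0.5547 -0.1724  0.1824] yaw -16.16 ydir [ 0.005 -0.003 -1.   ] j [-0.51  0.25  1.65 -0.    1.24 -0.22]
[-1.89  0.02 11.48] [0.046 0.246 0.204] 0.386
side12 126 mark px 320.44 188.27 [ 0.5541 -0.1552  0.1   ]
```

Emit:
apply_moves:
  xyz:
    - [0, 0, 0]
    - [0, 0, 0]
    - [0, 0, 0]
  spin: [0.03, 0.03, 0]

```text
time_s: 22.45
tcp_pos: [0.5547, -0.1723, 0.1824]
ee_rot: [-1.556, 0.264, -0.273]
force: [-0.4, 1.2, 11.5]
grip_width: 0.0193
```

```bash
python3 mk.py side13 | head -2; python3 mm.py side13
```

```text
tcp [ 0.5547 -0.1723  0.1824] yaw -19.59 ydir [ 0.005 -0.003 -1.   ] j [-0.51  0.25  1.65 -0.    1.24 -0.16]
[-0.44  1.21 11.52] [0.112 0.279 0.384] 0.643
side13 124 mark px 320.44 188.27 [ 0.5542 -0.1552  0.1   ]
```

Emit:
apply_moves:
  xyz:
    - [0, 0, 0]
    - [0, 0, 0]
    - [0, 0, 0]
  spin: [0.03, 0.03, 0]

```text
time_s: 22.8
tcp_pos: [0.5547, -0.1722, 0.1823]
ee_rot: [-1.55, 0.311, -0.32]
force: [-1.1, 1.4, 11.6]
grip_width: 0.0197
```

```bash
python3 mk.py side14 | head -2; python3 mm.py side14;python3 - <<'E'
from h import *
im,d,K,T=load('side14');cv2.imwrite('pics/s14c.png',cv2.resize(im[110:230,270:390],None,fx=5,fy=5,interpolation=2)[:,:,::-1])
E
```

```text
tcp [ 0.5547 -0.1722  0.1823] yaw -23.02 ydir [ 0.005 -0.003 -1.   ] j [-0.51  0.25  1.65 -0.    1.24 -0.1 ]
[-1.14  1.38 11.57] [0.131 0.184 0.43 ] 0.692
side14 127 mark px 320.44 188.27 [ 0.5542 -0.1552  0.1   ]
```

View pics/s14c.png

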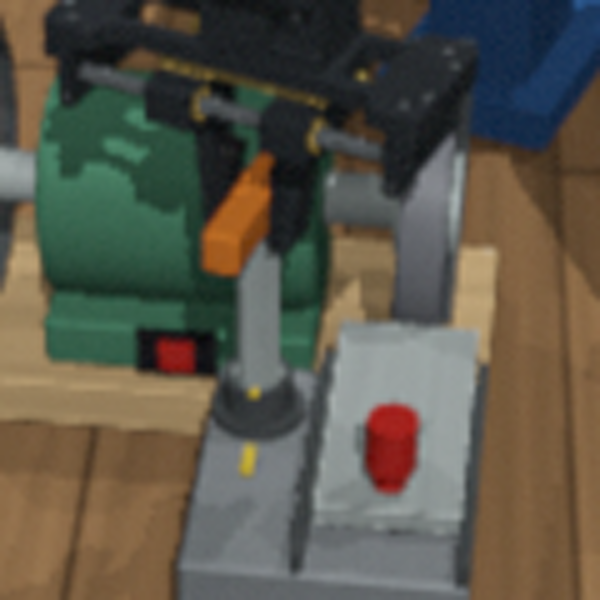

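The mark stayed at pixel (320.44,188.27) over three steps, lined up with the bar, while the torque rose from 0.1 to 0.43 N m. The screw is at its stop. I'll relax slightly, open and lift off.

Emit:
apply_moves:
  xyz:
    - [0, 0, 0]
    - [0, 0, 0]
    - [0, -0.001, 0]
    - [0, 0, 0]
  spin: [-0.04, -0.03, 0, 0]

```text
time_s: 23.25
tcp_pos: [0.5543, -0.172, 0.1824]
ee_rot: [-1.556, 0.257, -0.264]
force: [-0.1, -0.1, 7.3]
grip_width: 0.0193
```

Emit:
apply_moves:
  xyz:
    - [0, 0, 0]
    - [0, 0, 0]
    - [0, 0, 0]
    - [0, 0, 0]
    - [0, 0, 0]
    - [0, 0, 0]
    - [0, 0, 0]
    - [0, 0, 0]
  spin: [0, 0, 0, 0, 0, 0, 0, 0]
  gripper: 0.3

```text
time_s: 24.05
tcp_pos: [0.5529, -0.1713, 0.1802]
ee_rot: [-1.555, 0.261, -0.26]
force: [0.7, -0.4, 0.3]
grip_width: 0.0574
```

Emit:
apply_moves:
  xyz:
    - [0, -0.005, 0]
    - [0, -0.01, 0]
    - [0, -0.02, 0]
    - [0, -0.03, 0]
    - [0, -0.03, 0]
    - [0, -0.02, 0]
    - [0, 0, 0.03]
    - [0, 0, 0.04]
    - [0, 0, 0.04]
    - [0, 0, 0.03]
    - [0, 0, 0]
  spin: [0, 0, 0, 0, 0, 0, 0, 0, 0, 0, 0]

```text
time_s: 25.15
tcp_pos: [0.5993, -0.0355, 0.2963]
ee_rot: [-1.554, 0.256, -0.258]
force: [-0.5, -0.1, 0.6]
grip_width: 0.0575
```

```bash
python3 mk.py side15 | head -2; python3 mm.py side15;python3 - <<'E'
from ex import *
im,d,K,T=load('side15');cv2.imwrite('pics/s15c.png',cv2.resize(im[110:230,270:390],None,fx=5,fy=5,interpolation=2)[:,:,::-1]); orange('side15')
snap('wrist','wrist5'); snap('scene','scene5'); orange('wrist5'); orange('scene5')
for nm in ['side15','wrist5','scene5']:
    im,d,K,T=load(nm); P=P3(d,K,T)
    hsv=cv2.cvtColor(im,cv2.COLOR_RGB2HSV); m=(cv2.inRange(hsv,(0,180,80),(5,255,255))>0)&(d>0)&(P[...,2]>.126)&(P[...,2]<.135)&(P[...,1]>-.2)&(abs(P[...,0]-.485)<.03)
    t=P[m]; 
    if len(t): print(nm,'knob',len(t),np.round(cv2.minEnclosingCircle((t[:,:2]*1000).astype(np.float32))[0],1))
E
```

```text
tcp [ 0.5993 -0.0355  0.2963] yaw -18.78 ydir [ 0.001  0.001 -1.   ] j [-0.26  0.19  1.47  0.    1.47  0.07]
[-0.55 -0.1   0.64] [-0.042  0.052  0.001] 0.482
side15 129 mark px 320.45 188.28 [ 0.5541 -0.1551  0.1   ]
side15 [311 135  20  30 262] ztop 0.2123 [array([ 553.36, -169.74]), array([99.92, 18.12]), np.float64(74.28)] slope [ 0.038 -0.011]
side15 [236 178  18  47 461] ztop 0.1774 [array([713.03, -18.68]), array([ 23.04, 133.  ]), np.float64(16.46)] slope [-0.015 -0.005]
side15 [366 341  31  30 304] ztop 0.0904 [array([414.55, 300.62]), array([12.47, 67.83]), np.float64(45.52)] slope [-0.042 -0.04 ]
wrist5 [ 412   52  140  195 9724] ztop 0.1773 [array([713.24, -21.16]), array([ 23.98, 133.1 ]), np.float64(16.32)] slope [0.026 0.007]
wrist5 [ 310  424   29   50 1288] ztop 0.2124 [array([ 555.89, -166.49]), array([42.27, 17.37]), np.float64(73.68)] slope [0.014 0.005]
side15 knob 46 [485.3 -99.9]
```

View pics/s15c.png

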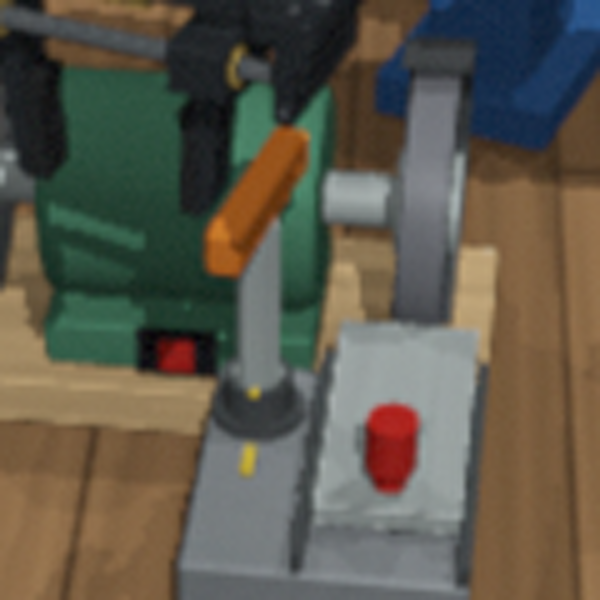

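View pics/wrist5.png

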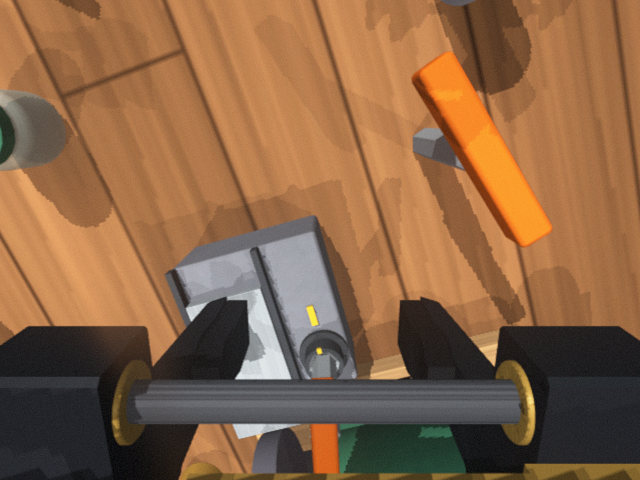

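View pics/scene5.png

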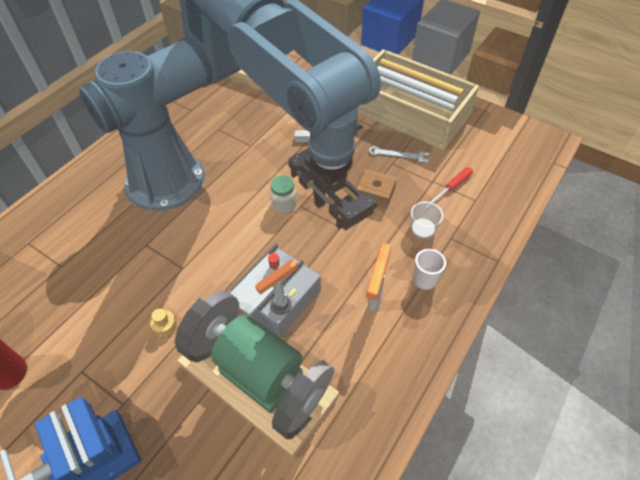

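```bash
python3 - <<'E'
from ex import *
for nm in ['side0','side1','side2','side4','side6','side7','side10','side14','side15']:
    im,d,K,T=load(nm); hsv=cv2.cvtColor(im,cv2.COLOR_RGB2HSV)
    m=cv2.inRange(hsv,(0,180,70),(5,255,255)); m[:175]=0;m[235:]=0;m[:,:330]=0;m[:,370:]=0
    v,u=np.nonzero(m); p=P3(d,K,T)[m>0]; t=p[p[:,2]>.1265]
    # plate edge along a column: z drop .089->.075
    P=P3(d,K,T); e=[]
    for c in (346,350,354):
        k=(P[190:235,c,2]>.0855)&(P[190:235,c,2]<.094); e.append(P[190:235,c][k][:,1].max())
    print(nm,len(u),u.mean().round(2),v.mean().round(2),v.min(),v.max(),'top mean',t.mean(0).round(4),'edge',np.round(e,4))
im,d,K,T=load('wrist5'); hsv=cv2.cvtColor(im,cv2.COLOR_RGB2HSV); m=cv2.inRange(hsv,(22,150,100),(32,255,255)); m[:300]=0;m[365:]=0;m[:,:290]=0;m[:,345:]=0
n,l,s,c=cv2.connectedComponentsWithStats(m)
C=np.array([.5534,-.1724])
for i in range(1,n):
    if s[i,4]>5:
        for z in(.1,.0755):
            w=onz(K,T,*c[i],z); print(s[i,4],c[i].round(1),z,w.round(4),np.degrees(np.arctan2(w[1]-C[1],w[0]-C[0])).round(1))
P=P3(d,K,T); m=(d>0)&(P[...,2]>.086)&(P[...,2]<.092)&(abs(P[...,0]-.485)<.03)&(P[...,1]>-.12); print('plate edge wrist5',[ (x,P[m&(abs(P[...,0]-x)<.003)][:,1].max().round(4)) for x in(.465,.475,.485)])
im,d,K,T=load('wrist2');P=P3(d,K,T); m=(d>0)&(P[...,2]>.086)&(P[...,2]<.092)&(abs(P[...,0]-.485)<.03)&(P[...,1]>-.12); print('plate edge wrist2',[ (x,P[m&(abs(P[...,0]-x)<.003)][:,1].max().round(4)) for x in(.465,.475,.485)])
E
```

```text
side0 133 346.49 208.29 201 217 top mean [ 0.4874 -0.0653  0.1285] edge [-0.0469 -0.0449 -0.0471]
side1 145 347.77 198.09 190 207 top mean [ 0.4849 -0.1019  0.1285] edge [-0.0828 -0.0838 -0.0824]
side2 130 347.83 198.55 191 207 top mean [ 0.4858 -0.0844  0.1418] edge [-0.0847 -0.0815 -0.0811]
side4 126 347.75 198.71 191 207 top mean [ 0.4853 -0.1004  0.1283] edge [-0.0846 -0.0825 -0.083 ]
side6 127 347.8 198.83 191 207 top mean [ 0.4856 -0.0828  0.1418] edge [-0.0835 -0.0823 -0.083 ]
side7 127 347.78 198.72 191 207 top mean [ 0.4858 -0.0817  0.1429] edge [-0.0826 -0.0828 -0.079 ]
side10 128 347.8 198.77 191 207 top mean [ 0.4854 -0.0998  0.1283] edge [-0.0813 -0.0823 -0.083 ]
side14 126 347.83 198.79 191 207 top mean [ 0.485  -0.1002  0.1283] edge [-0.0797 -0.0828 -0.0813]
side15 127 347.78 198.72 191 207 top mean [ 0.4853 -0.1001  0.1285] edge [-0.0844 -0.0828 -0.0799]
120 [312.1 315. ] 0.1 [ 0.5599 -0.1217  0.1   ] 82.7
120 [312.1 315. ] 0.0755 [ 0.5555 -0.1327  0.0755] 87.0
30 [318.9 350.3] 0.1 [ 0.5542 -0.157   0.1   ] 87.2
30 [318.9 350.3] 0.0755 [ 0.5493 -0.1705  0.0755] 155.2
plate edge wrist5 [(0.465, np.float64(-0.083)), (0.475, np.float64(-0.0835)), (0.485, np.float64(-0.0842))]
plate edge wrist2 [(0.465, np.float64(-0.0825)), (0.475, np.float64(-0.0831)), (0.485, np.float64(-0.0837))]
```

```bash
python3 - <<'E'
from station import manip
print(manip.job_done(), manip.state()['time_s'])
E
```

```text
the job is handed in; nothing more can be done
the job is handed in; nothing more can be done
```

The job is handed in: the rest is home, and the middle-sized key stands fully down in the tightened screw. I handed in at about 25.3 s on the robot's clock, against the 61 s limit.

**What I did**
- **Rest:** I slid the plate in by its red knob. My grip slipped off the knob near the stop, so I pushed the knob from behind with shut fingers until it stopped hard.
- **Key:** I took the middle-sized key from its block and seated it in the socket.
- **Screw:** I turned it clockwise until the mark stopped moving while the torque rose from about 0.1 to 0.43 N m. Then I released the key and lifted clear.

**Last checks**
- **Screw:** the mark points to 87.2° and the painted bar to 87.0°.
- **Key:** the handle top is 0.212 m above the bench, as expected with the key fully home.
- **Rest:** the plate edge is at y = -0.084 m. The grinder's dimensions put home at about -0.0835 m, and the edge has not moved since the push.
- **Bystanders:** the other objects in the last pictures appear where they were, but I compared those by eye only.

**What disagreed or went less well**
- **Push force:** the push on the knob briefly reached about 115 N at the wrist, close to the 120 N limit, because the plate was already at its stop.
- **Knob position:** one earlier side view puts the knob 1–2 mm further in than later ones do. The plate edge does not show this, so I put it down to shading.
- **Key angle:** the handle stands about 12° past the mark, slightly more than the stated 8° of play. My handle and mark angles are each good to only a few degrees.

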